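Feed cut tube spacers into the deburring tumbler

ROBOT

A 6-joint arm with a two-finger parallel gripper is mounted at the origin on the work surface. World frame = base frame: x ahead of the robot, y to its left, z up, the work surface at z = 0. Lengths are in mm, angles in rad, forces in N, time in s.
With the tool pointing down it reaches from about 350 to 975 mm from the base axis. Payload 7.1 kg.
Tool frame: the origin (TCP) lies at the very end of the fingers, on their centre line; the grasp point (between the pads) lies 19 mm behind it; z points along the fingers, y is the direction in which the jaws open and shut (so a half turn about z gives the same grasp; the last joint's range is limited). The gripper opens to 88 mm and grips with 3 to 60 N. Pads are 20 mm wide; open, the fingers measure 115 mm over their backs; the gripper's body (75 mm by 178 mm) begins 61 mm behind the grasp point.
Start: joints at [-1.346, 0.423, 1.63, -0, 1.089, -0.019], TCP at [150.889, -606.496, 222.675] pointing down, gripper open.
Joint ranges: [-3, 3], [-0.9, 2.11], [0.09, 2.58], [-1.31, 4.45], [0.11, 2.69], [-2.54, 2.54]. Speed limits (rad/s): [2.39, 2.39, 3.01, 3.14, 3.14, 3.14].

INTERFACE

Orientations are given as a rotation vector (axis times angle).
In Python, from workcell import ctrl, imaging gives the robot as it stands. The module is installed in compiled form; this text tells all that it offers.
- The arm moves only by the shell command python3 -m pendant 'ROWS'. ROWS is JSON, a list of rows, each an object with "turn": the turn, a rotation vector about the world's x, y, z in rad, a list of three; "dp": the shift along the world's x, y, z in m, a list of three; "claw": the finger opening in m, from 0 to 0.0878. A call has 1 to 8 rows; each row is the pose to reach, as a shift and turn from the pose commanded when the call began; what a row does not reach only later rows make up. A row lasts 1/10 s, in which the tool goes at most 50 mm and 8.59 degrees, less where a joint would pass 70% of its speed; a pose out of reach is approached as far as the arm can. A call with a gripper value outside its range is refused whole. The fingers move at their own pace and stop on an object; the grip force is fixed at half the most. Time passes only in rows, so rows that repeat a pose let the fingers close. It gives the time, the measured TCP pose, the force and the opening at its end, in the units of the state.
- ctrl.get_obs(): the state, without advancing time (a new reading comes with each control period).
- imaging.get_image(name): name is "side" or "top"; returns a dict with "pixels" (384x512x3 uint8, blue, green, red), "fov_y" (degrees; the focal length in pixels is half the picture's height over the tangent of half this angle, whatever the lens; pixels are square), "cx", "cy" (the principal point, pixels), "k1" (the pictures are not rectified: a ray, as slopes to the right and down, at radius r is drawn at 1 + k1 r^2 times it, then the intrinsics apply), "xyz" and "rotation" of the camera in the world. Camera axes: x right, y up, looking along -z (the intrinsics and any distortion apply to the point x, -y, -z); pixel columns grow to the right and rows downward; lengths in mm; the calibration is good to about 2 mm. A picture is of the moment at which its call begins. There is no depth.
- ctrl.close_job(): hands the job in, once; it reports no verdict.
The state is a dict: "t": time; "qpos": joint angles; "qvel": joint speeds; "joint_torque": joint torques, N m; "ee_pos": TCP position; "orientation": TCP orientation; "ft_force": force on the tool from outside, world axes, zero at the start; "moment": the same for the moment, N m; "width": finger opening in mm.
Only numpy, scipy, OpenCV 4.12 (cv2) and the standard library are available. Lean on these libraries where they do the work, as an engineer would, in place of code of your own. Each camera call takes 0.05 s, during which the arm holds its last target.

TASK

Load every steel tube spacer into the deburring tumbler by pushing it down past the hopper's sprung flap, so that it drops inside and the flap springs shut again; do not leave any on top. One spacer is still jammed under the lips of the green saw jig: knock it out sideways along the channel with the wooden knocking block, not with the fingers, and then lift it out and load it with the rest. Lay the block back flat in its grey tray when you are done, and leave the can, the discs and the brush where they are.

Things in the scene. Friction and masses are not known exactly. Their poses are not given: they have to be found in the camera images.
- hopper: Tumbler's grey feed hopper, an upright box fixed to the table, 170 (x) x 176 (y) x 230 mm high, walls 8 mm, inside 154 x 160 mm, a chute sloping to its +x side within. Origin: centre of its underside, on the table. The steel drum (top at 192 mm) stands right behind it, on its +x side, to 255 mm from the origin.
- hopper_mouth (a point): Centre of the hopper's mouth, at rim height, 230 mm over the table. Axes as the hopper's.
- flap (a joint): Sprung flap closing the whole mouth, 5 mm thick, level with the rim, hinged at the mouth's +x edge (76 mm from its centre), swinging down. Rad: 0 shut, stop 1.25. It closes with 0.4 N m shut, 0.65 at 1 rad: a spacer laid on it stays on top. With fingers (and spacer) at the mouth's centre, tips 70 mm below the rim, it slopes some 0.9 rad and a released spacer slides in; it follows the fingers shut.
- jig: Green saw jig, fixed: plate 200 (x) x 140 (y) x 15 mm. Origin: centre of its underside, on the table. Channel along its x. Rails at x -30 to 0 mm carry lips (x -25 to -5 mm, 42 to 51 mm over the table) that overhang the jammed spacer's ends by 8 mm and leave 54 mm between them. Open at -x for the block, and at +x for lifting out, to a low stop at x = 84 mm, top 23 mm over the table.
- jammed_mid (a point): The jammed spacer's centre; same size and axes as the others. It lies across the jig's channel (length along the jig's y), at first at x = -15 mm in the jig's frame, 27.5 mm over the table. A sprung shoe of 8 N pinches it endways, lips cover its ends. A push of 8 to 20 N on the middle of its -x side moves it to the jig's +x: free of the lips beyond x = 8 mm, easily grasped beyond 20 mm.
- spacer1_mid (a point): Steel square-tube spacer, 25 x 25 mm section, 70 mm long, about 0.15 kg, closed on all sides (a solid bar to the touch). The point is its centre; its own y axis runs along the 70 mm length. It lies on the table; it may be absent.
- spacer2_mid (a point): Steel square-tube spacer, 25 x 25 mm section, 70 mm long, about 0.15 kg, closed on all sides (a solid bar to the touch). The point is its centre; its own y axis runs along the 70 mm length. It lies on the table; it may be absent.
- spacer3_mid (a point): Steel square-tube spacer, 25 x 25 mm section, 70 mm long, about 0.15 kg, closed on all sides (a solid bar to the touch). The point is its centre; its own y axis runs along the 70 mm length. It lies on the table; it may be absent.
- spacer4_mid (a point): Steel square-tube spacer, 25 x 25 mm section, 70 mm long, about 0.15 kg, closed on all sides (a solid bar to the touch). The point is its centre; its own y axis runs along the 70 mm length. It lies on the table; it may be absent.
- spacer5_mid (a point): Steel square-tube spacer, 25 x 25 mm section, 70 mm long, about 0.15 kg, closed on all sides (a solid bar to the touch). The point is its centre; its own y axis runs along the 70 mm length. It lies on the table; it may be absent.
- block_mid (a point): Hardwood knocking block, 30 x 30 x 120 mm, about 0.09 kg, at first lying in the tray. The point is its centre; its own y axis runs along the 120 mm length. Pushed lengthwise, its end fits between the jig's lips.
- tray: Low grey tray fixed to the table, for the block: 100 (x) x 160 (y) x 14 mm high, walls and floor 5 mm. Origin: centre of its underside, on the table; the block lies along its y axis.
- spray_can: White metal spray can, 60 mm across, 150 mm high, standing (origin at its underside). To be left alone.
- disc_stack: Stack of black grinding discs, 100 mm across, 24 mm high (origin at its underside). To be left alone.
- bench_brush: Flat brush with a wooden handle, lying on the table at the robot's right (origin at its underside). To be left alone.

How it is judged (in metres and radians):
On the way, in this order (a step that is already met when the one before it is completed fails the run):
1. the knocking block strikes the jammed spacer (contact force between block and jammed above 2 N), for 0.02 s.
2. the jammed spacer is out from under the lips (x of jammed_mid in the frame of jig above 0.008 m), for 0.2 s.
At the end, for the whole second after the job is handed in: Every spacer present lies at rest inside the hopper (centre within its walls, over 50 mm below the rim), the flap is shut (below 0.08 rad), and the block lies flat and at rest in the tray (centre within 40 mm of the tray's along each tray axis, below 28 mm) (x of spacer1_mid in the frame of hopper between -0.085 and 0.085 m and y of spacer1_mid in the frame of hopper between -0.088 and 0.088 m and z of spacer1_mid in the frame of hopper between 0 and 0.18 m and linear speed of each of spacer1, spacer2, spacer3, spacer4, spacer5, jammed below 0.05 m/s and x of spacer2_mid in the frame of hopper between -0.085 and 0.085 m and y of spacer2_mid in the frame of hopper between -0.088 and 0.088 m and z of spacer2_mid in the frame of hopper between 0 and 0.18 m and x of spacer3_mid in the frame of hopper between -0.085 and 0.085 m and y of spacer3_mid in the frame of hopper between -0.088 and 0.088 m and z of spacer3_mid in the frame of hopper between 0 and 0.18 m and x of spacer4_mid in the frame of hopper between -0.085 and 0.085 m and y of spacer4_mid in the frame of hopper between -0.088 and 0.088 m and z of spacer4_mid in the frame of hopper between 0 and 0.18 m and x of spacer5_mid in the frame of hopper between -0.085 and 0.085 m and y of spacer5_mid in the frame of hopper between -0.088 and 0.088 m and z of spacer5_mid in the frame of hopper between 0 and 0.18 m and x of jammed_mid in the frame of hopper between -0.085 and 0.085 m and y of jammed_mid in the frame of hopper between -0.088 and 0.088 m and z of jammed_mid in the frame of hopper between 0 and 0.18 m and value of joint flap below 0.08 rad and x of block_mid in the frame of tray between -0.04 and 0.04 m and y of block_mid in the frame of tray between -0.04 and 0.04 m and z of block_mid in the frame of tray below 0.028 m and linear speed of block below 0.03 m/s); the robot touches nothing.
It fails at once if the fingers touch the jammed spacer while it is still under the lips (contact force between the fingers and jammed above 1 N and x of jammed_mid in the frame of jig between -0.035 and 0.006 m and y of jammed_mid in the frame of jig between -0.012 and 0.012 m and z of jammed_mid in the frame of jig below 0.036 m).
It fails at once if the can, the discs or the brush are moved by more than 30 mm (distance of any of spray_can, disc_stack, bench_brush from where it was at the start of the episode above 0.03 m).
Of spacer1, spacer2, spacer3, spacer4, spacer5 only 3 to 5 are there at a start; the rules pass over those that are not, and their reading is None.
At some moment in a run one of spacer1, spacer2, spacer3, spacer4, spacer5 may be knocked a few centimetres aside while the robot is not near it.
Once in a run the grip may slacken for a moment while it holds something.
It also fails if it takes over 210 s, if anything falls off the work surface, if the arm or the gripper's body presses on something with over 40 N, if the wrist force passes 120 N, or if a joint passes its speed limit or range.

## Working session

There is one attempt and no reset: what is moved stays moved. The work goes in short steps, Python scripts to look and compute and a shell command to move; the robot and the scene stay as the last step left them, time stands still between calls to the robot, and variables do not carry over. Pictures are saved under pics/ and viewed, and the job is handed in when it is done.

```bash
mkdir -p pics; ls
python3 - <<'E'
from workcell import ctrl, imaging
import cv2
o=ctrl.get_obs(); print(o)
for n in ["side","top"]:
    d=imaging.get_image(n); cv2.imwrite(f"pics/{n}0.png",d["pixels"]); print({k:v for k,v in d.items() if k!="pixels"})
E
```

```text
pics
{'t': 0.0, 'qpos': array([-1.34601580e+00,  4.23823303e-01,  1.63067645e+00, -7.45024966e-06,
        1.08856472e+00, -1.90309673e-02]), 'qvel': array([ 0.00014565, -0.00090169,  0.00033721, -0.00118397, -0.00093566,
       -0.00052151]), 'joint_torque': array([ 1.19107772e-03, -5.44617712e+01, -2.73666912e+01,  6.43346971e-02,
        2.26108701e-02, -1.13355391e-04]), 'ee_pos': array([ 150.76100442, -605.98904431,  221.9179564 ]), 'orientation': array([-3.11682476e+00, -3.81857769e-01,  2.47612733e-04]), 'ft_force': array([-0.08768918, -0.09924724,  0.32669681]), 'moment': array([ 0.02439356,  0.06099505, -0.02135519]), 'width': 87.87425675778326}
{'fov_y': 43.28708500641086, 'cx': 246.11857515602665, 'cy': 190.7505038813503, 'k1': 0.023997183627518223, 'xyz': array([-300.32174821,  927.92335777, 1046.44353357]), 'rotation': array([ 0.46194223, -1.19144662, -2.20434705])}
{'fov_y': 44.976045113118985, 'cx': 260.8479290916547, 'cy': 190.8455083885102, 'k1': -0.09775881905937363, 'xyz': array([ 493.64014247, -124.10120515, 1715.60599944]), 'rotation': array([ 0.07940619, -0.04482838, -1.54392208])}
```

View pics/top0.png

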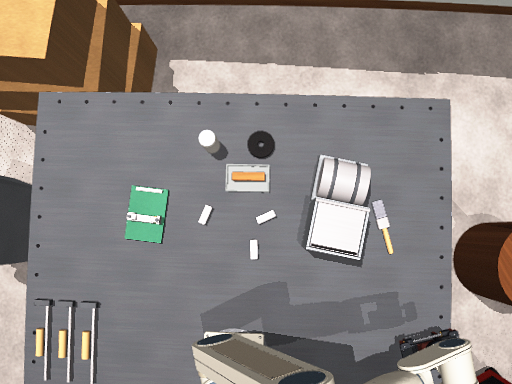

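View pics/side0.png

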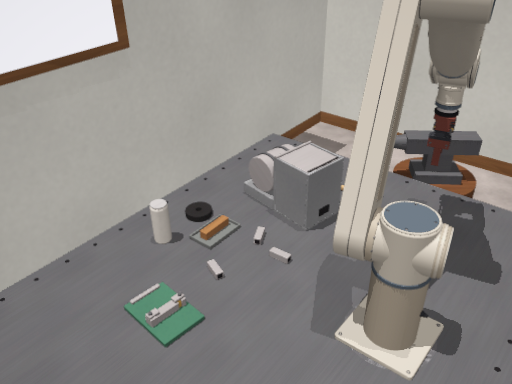

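The top view shows three loose spacers at about (205,214), (265,216) and (254,249). The jig is at (147,214), with its stop toward the top of the image (+x). The block lies in its tray at (248,177), and the hopper is at (338,228). Next I'll build the measuring helpers.

```bash
cat > h.py <<'E'
import numpy as np, cv2
from workcell import ctrl, imaging
from scipy.spatial.transform import Rotation as R
def get(n,save=None):
    d=imaging.get_image(n)
    if save: cv2.imwrite(f"pics/{save}.png",d["pixels"])
    return d
def KD(d):
    h=d["pixels"].shape[0]; f=h/2/np.tan(np.radians(d["fov_y"])/2)
    return np.array([[f,0,d["cx"]],[0,f,d["cy"]],[0,0,1.]]),np.array([d["k1"],0,0,0,0])
def ray(d,uv,z):
    K,D=KD(d); uv=np.asarray(uv,float).reshape(-1,1,2)
    p=cv2.undistortPoints(uv,K,D)[:,0]
    r=R.from_rotvec(d["rotation"]).apply(np.c_[p[:,0],-p[:,1],-np.ones(len(p))])
    c=d["xyz"]; s=(z-c[2])/r[:,2]
    return c+r*s[:,None]
def proj(d,P):
    K,D=KD(d); P=np.asarray(P,float).reshape(-1,3)
    q=R.from_rotvec(d["rotation"]).inv().apply(P-d["xyz"])*[1,-1,-1]
    return cv2.projectPoints(q,np.zeros(3),np.zeros(3),K,D)[0][:,0]
def rects(d,mask,z,amin=20,amax=1e6):
    out=[]
    cs,_=cv2.findContours(mask.astype(np.uint8),cv2.RETR_EXTERNAL,cv2.CHAIN_APPROX_NONE)
    for c in cs:
        a=cv2.contourArea(c)
        if not amin<=a<=amax: continue
        w=ray(d,c[:,0,:],z)[:,:2].astype(np.float32)
        (x,y),(a1,b1),ang=cv2.minAreaRect(w)
        if a1<b1: a1,b1,ang=b1,a1,ang+90
        out.append((c[:,0].mean(0).round(0),round(x,1),round(y,1),round(a1,1),round(b1,1),round((ang+90)%180-90,1)))
    return out  # ang: world direction of long side, deg
def crop(d,box,s,name):
    u0,v0,u1,v1=box
    cv2.imwrite(f"pics/{name}.png",cv2.resize(d["pixels"][v0:v1,u0:u1],None,fx=s,fy=s,interpolation=cv2.INTER_CUBIC))
E
python3 - <<'E'
from h import *
d=get("top"); p=d["pixels"]; hsv=cv2.cvtColor(p,cv2.COLOR_BGR2HSV)
H,S,V=[hsv[...,i].astype(int) for i in range(3)]
crop(d,(110,160,290,270),4,"ta")
crop(d,(290,140,410,270),4,"tb")
g=(H>60)&(H<90)&(S>100)
print("green",rects(d,g,15,200))
o=(H>8)&(H<22)&(S>130)&(V>120); 
m=np.zeros_like(o); m[160:200,220:280]=1
print("block",rects(d,o&m,35,30))
w=(V>190)&(S<40); m=np.zeros_like(o); m[195:262,185:290]=1
print("spacers",rects(d,w&m,25,20))
m=np.zeros_like(o); m[185:262,120:175]=1
print("jigwhite",rects(d,w&m,40,5))
m=np.zeros_like(o); m[195:262,303:373]=1
print("hopper",rects(d,w&m,230,50))
s=get("side"); crop(s,(110,120,350,345),3,"sa")
E
```

```text
green [(array([147., 215.]), 532.1, 337.9, 197.9, 140.3, -5.1)]
block [(array([248., 176.]), 680.0, -36.8, 116.9, 29.4, -88.6)]
spacers [(array([253., 249.]), 415.4, -63.9, 65.1, 25.4, 1.6), (array([265., 217.]), 534.4, -103.7, 71.7, 25.9, -64.1), (array([205., 214.]), 536.9, 118.4, 70.4, 26.6, -22.2)]
jigwhite [(array([143., 218.]), 517.8, 344.6, 122.0, 29.4, 83.1), (array([149., 190.]), 621.0, 325.5, 97.8, 13.8, 85.2)]
hopper [(array([332., 253.]), 419.4, -323.2, 173.0, 6.9, 79.6), (array([344., 226.]), 507.3, -332.8, 189.3, 161.7, 79.5)]
```

View pics/ta.png

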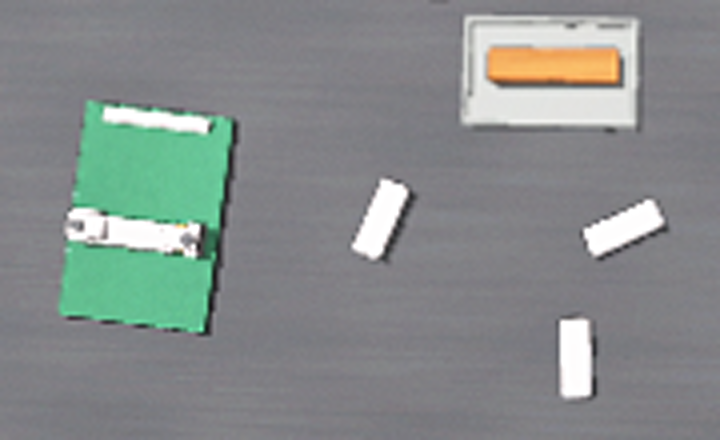

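View pics/tb.png

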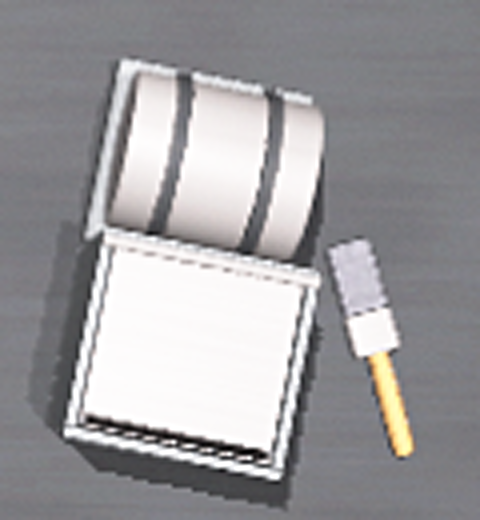

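View pics/sa.png

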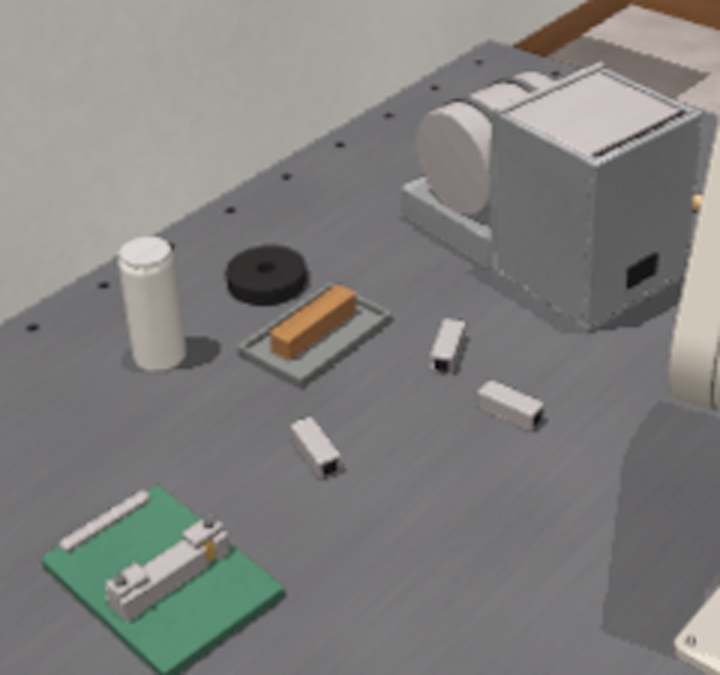

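Run:
```python
from h import *
d=get("top")
c=(np.array([[105,232],[320,275],[278,480],[65,437]])+.5)/4-.5+[290,140]
w=ray(d,c,230); print(w.round(0)); print("hop c",w.mean(0).round(1), cv2.minAreaRect(w[:,:2].astype(np.float32)))
c=(np.array([[466,14],[638,18],[636,130],[460,124]])+.5)/4-.5+[110,160]
w=ray(d,c,14); print("tray",w.mean(0).round(1),cv2.minAreaRect(w[:,:2].astype(np.float32)))
# side view cross-check
s=get("side"); P=s["pixels"]; hsv=cv2.cvtColor(P,cv2.COLOR_BGR2HSV);H,S,V=[hsv[...,i].astype(int) for i in range(3)]
print("green side",rects(s,(H>60)&(H<90)&(S>80),15,200))
print(proj(s,[[680,-36.8,35],[536.9,118.4,25],[532,338,15],[534.4,-103.7,25]]).round(1))
m=np.zeros(H.shape,bool); m[205:250,190:240]=1
print("block side",rects(s,(H>5)&(H<22)&(S>100)&m,35,30))
```

```text
[[ 594. -267.  230.]
 [ 564. -440.  230.]
 [ 400. -408.  230.]
 [ 430. -238.  230.]]
hop c [ 496.8 -338.2  230. ] ((496.63018798828125, -338.9295654296875), (175.8488311767578, 167.0779266357422), 80.0796890258789)
tray [676.8 -32.6  14. ] ((677.1635131835938, -32.680267333984375), (162.40658569335938, 103.85710906982422), 89.48274993896484)
green side [(array([162., 314.]), 526.4, 343.4, 205.2, 141.2, -5.5)]
[[214.3 223.4]
 [214.3 265.8]
 [163.5 309.7]
 [258.7 232. ]]
block side [(array([214., 227.]), 667.9, -22.9, 141.0, 54.7, -89.1)]
```

```bash
python3 -m pendant '[{"dp":[0,0,0.05],"turn":[0,0,0],"claw":0.0878},{"dp":[0,0,0.1],"turn":[0,0,0],"claw":0.0878},{"dp":[0,0,0.13],"turn":[0,0,0],"claw":0.0878},{"dp":[0.03,0.04,0.13],"turn":[0,0,0.14],"claw":0.0878},{"dp":[0.06,0.08,0.13],"turn":[0,0,0.28],"claw":0.0878},{"dp":[0.09,0.12,0.13],"turn":[0,0,0.42],"claw":0.0878},{"dp":[0.12,0.16,0.13],"turn":[0,0,0.56],"claw":0.0878},{"dp":[0.15,0.2,0.13],"turn":[0,0,0.7],"claw":0.0878}]'
```

```text
t: 1.1
ee_pos: [301.6, -404.8, 352.8]
orientation: [2.794, 1.435, 0.0]
ft_force: [1.0, -0.2, 0.5]
width: 87.6
```

```bash
python3 -m pendant '[{"dp":[0.034,0.036,0],"turn":[0,0,0.08],"claw":0.0878},{"dp":[0.068,0.072,0],"turn":[0,0,0.16],"claw":0.07},{"dp":[0.102,0.108,0],"turn":[0,0,0.24],"claw":0.05},{"dp":[0.136,0.144,0],"turn":[0,0,0.32],"claw":0.05},{"dp":[0.17,0.18,0],"turn":[0,0,0.4],"claw":0.05},{"dp":[0.204,0.216,0],"turn":[0,0,0.48],"claw":0.05},{"dp":[0.238,0.252,0],"turn":[0,0,0.56],"claw":0.05},{"dp":[0.272,0.288,0],"turn":[0,0,0.65],"claw":0.05}]'
python3 -m pendant '[{"dp":[0.034,0.034,0],"turn":[0,0,0],"claw":0.05},{"dp":[0.068,0.068,0],"turn":[0,0,0],"claw":0.05},{"dp":[0.106,0.106,0],"turn":[0,0,0],"claw":0.05},{"dp":[0.106,0.106,-0.05],"turn":[0,0,0],"claw":0.05},{"dp":[0.106,0.106,-0.1],"turn":[0,0,0],"claw":0.05},{"dp":[0.106,0.106,-0.15],"turn":[0,0,0],"claw":0.05},{"dp":[0.106,0.106,-0.2],"turn":[0,0,0],"claw":0.05},{"dp":[0.106,0.106,-0.24],"turn":[0,0,0],"claw":0.05}]'
python3 - <<'E'
from h import *
d=get("top"); crop(d,(150,120,350,270),4,"t1"); s=get("side"); crop(s,(110,120,350,345),3,"s1"); 
o=ctrl.get_obs(); print(o["ee_pos"],o["orientation"],o["width"])
E
```

```text
t: 1.9
ee_pos: [574.0, -116.7, 352.8]
orientation: [2.191, 2.251, 0.0]
ft_force: [0.6, -0.9, 0.7]
width: 50.2
t: 2.7
ee_pos: [677.7, -12.3, 109.6]
orientation: [-2.194, -2.246, 0.002]
ft_force: [0.4, 0.1, -0.1]
width: 49.8
[674.34250145 -12.30701334 106.31665928] [-2.18965874 -2.24089356  0.01213189] 50.22589648537079
```

View pics/t1.png

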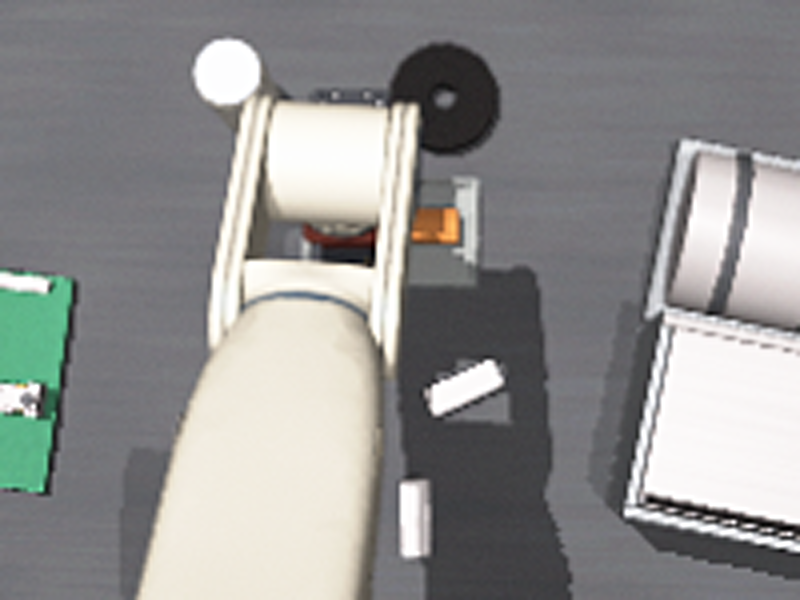

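View pics/s1.png

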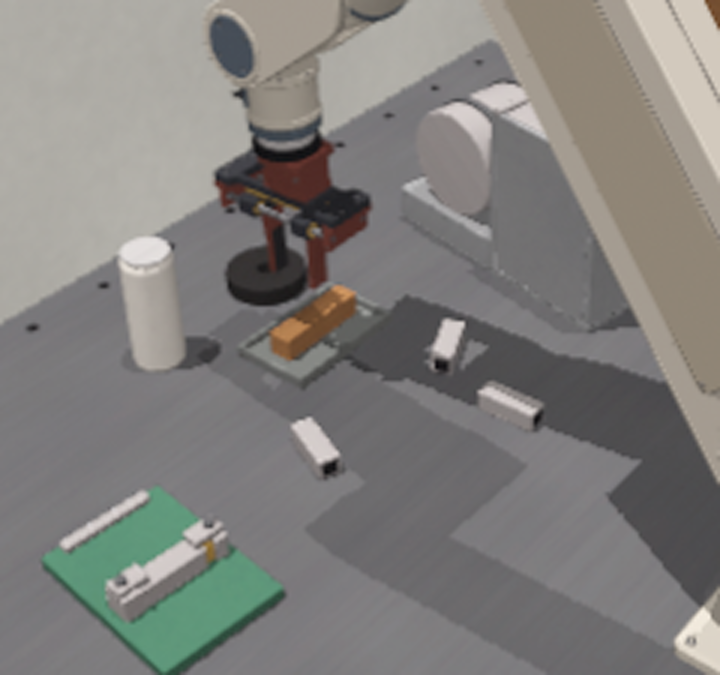

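```bash
python3 - <<'E'
from h import *
d=get("top"); print("can",ray(d,[[207,138]],150).round(0))
E
python3 -m pendant '[{"dp":[0,0,0],"turn":[0,0,0],"claw":0.05},{"dp":[0,0,0],"turn":[0,0,0],"claw":0.05},{"dp":[0,0,0],"turn":[0,0,0],"claw":0.05}]'; python3 -c "
from h import *
print(ctrl.get_obs())"
```

```text
can [[795. 102. 150.]]
t: 3.15
ee_pos: [680.5, -12.6, 115.5]
orientation: [2.193, 2.245, 0.004]
ft_force: [-0.6, 0.2, 0.7]
width: 50.2
{'t': 3.15, 'qpos': array([-3.59516171e-02,  6.24008998e-01,  1.56523974e+00, -3.35110132e-05,
        9.48052157e-01, -5.89694079e-02]), 'qvel': array([-0.00061343,  0.00682762,  0.00820598,  0.00162153, -0.00326825,
       -0.00086465]), 'joint_torque': array([ 2.91212746e-05, -6.24454021e+01, -2.43186146e+01,  5.87105518e-02,
        1.29608356e-02,  3.12880757e-04]), 'ee_pos': array([680.48483894, -12.57581554, 115.46041352]), 'orientation': array([2.19347235, 2.24459511, 0.00449916]), 'ft_force': array([-0.61563813,  0.15578887,  0.69468636]), 'moment': array([ 0.00148725, -0.07605673, -0.01526067]), 'width': 50.21090947866482}
```

```bash
python3 -m pendant '[{"dp":[0.001,0,-0.025],"turn":[0,0,0],"claw":0.05},{"dp":[0.001,0,-0.05],"turn":[0,0,0],"claw":0.05},{"dp":[0.001,0,-0.07],"turn":[0,0,0],"claw":0.05},{"dp":[0.001,0,-0.085],"turn":[0,0,0],"claw":0.05},{"dp":[0.001,0,-0.095],"turn":[0,0,0],"claw":0.05},{"dp":[0.001,0,-0.102],"turn":[0,0,0],"claw":0.05},{"dp":[0.001,0,-0.102],"turn":[0,0,0],"claw":0.05},{"dp":[0.001,0,-0.102],"turn":[0,0,0],"claw":0.05}]'
```

```text
t: 3.95
ee_pos: [680.4, -12.5, 11.3]
orientation: [2.195, 2.246, 0.001]
ft_force: [-0.4, 0.9, 0.1]
width: 50.1
```

```bash
python3 -m pendant '[{"dp":[0,0,0],"turn":[0,0,0],"claw":0.02},{"dp":[0,0,0],"turn":[0,0,0],"claw":0.02},{"dp":[0,0,0],"turn":[0,0,0],"claw":0.02},{"dp":[0,0,0],"turn":[0,0,0],"claw":0.02},{"dp":[0,0,0],"turn":[0,0,0],"claw":0.02}]'
```

```text
t: 4.45
ee_pos: [680.2, -12.5, 11.2]
orientation: [2.195, 2.247, 0.001]
ft_force: [-1.0, 0.1, 3.2]
width: 29.7
```

```bash
python3 -m pendant '[{"dp":[0,0,0.02],"turn":[0,0,0],"claw":0.02},{"dp":[0,0,0.05],"turn":[0,0,0],"claw":0.02},{"dp":[0,0,0.08],"turn":[0,0,0],"claw":0.02},{"dp":[0,0,0.11],"turn":[0,0,0],"claw":0.02},{"dp":[-0.02,0.025,0.14],"turn":[0,0,0.1],"claw":0.02},{"dp":[-0.045,0.055,0.14],"turn":[0,0,0.2],"claw":0.02},{"dp":[-0.07,0.087,0.14],"turn":[0,0,0.3],"claw":0.02},{"dp":[-0.091,0.113,0.14],"turn":[0,0,0.4],"claw":0.02}]'
python3 -m pendant '[{"dp":[-0.025,0.03,0],"turn":[0,0,0.13],"claw":0.02},{"dp":[-0.05,0.06,0],"turn":[0,0,0.26],"claw":0.02},{"dp":[-0.075,0.09,0],"turn":[0,0,0.39],"claw":0.02},{"dp":[-0.1,0.125,0],"turn":[0,0,0.52],"claw":0.02},{"dp":[-0.125,0.16,0],"turn":[0,0,0.65],"claw":0.02},{"dp":[-0.15,0.19,0],"turn":[0,0,0.78],"claw":0.02},{"dp":[-0.175,0.22,0],"turn":[0,0,0.91],"claw":0.02},{"dp":[-0.2,0.25,0],"turn":[0,0,1.059],"claw":0.02}]'
python3 -m pendant '[{"dp":[0,0,0],"turn":[0,0,0],"claw":0.02},{"dp":[0,0,0],"turn":[0,0,0],"claw":0.02},{"dp":[0,0,-0.03],"turn":[0,0,0],"claw":0.02},{"dp":[0,0,-0.06],"turn":[0,0,0],"claw":0.02},{"dp":[0,0,-0.08],"turn":[0,0,0],"claw":0.02},{"dp":[0,0,-0.08],"turn":[0,0,0],"claw":0.02},{"dp":[0,0,-0.08],"turn":[0,0,0],"claw":0.02}]'
python3 - <<'E'
from h import *
d=get("top"); crop(d,(90,150,250,290),4,"t2"); s=get("side"); crop(s,(90,200,290,384),3,"s2"); 
o=ctrl.get_obs(); print(o["ee_pos"],o["orientation"],o["width"])
E
```

```text
t: 5.25
ee_pos: [587.3, 101.7, 150.7]
orientation: [-1.7, -2.641, 0.0]
ft_force: [1.3, 0.9, -1.7]
width: 29.7
t: 6.05
ee_pos: [387.5, 351.5, 150.5]
orientation: [-0.131, -3.139, 0.0]
ft_force: [1.2, 0.7, -1.1]
width: 29.9
t: 6.75
ee_pos: [389.6, 349.7, 70.7]
orientation: [-0.143, -3.138, 0.001]
ft_force: [0.6, -0.8, -1.5]
width: 29.7
[390.0119691  350.60064867  71.75902406] [1.41558516e-01 3.13703084e+00 1.88379764e-03] 29.54522875365542
```

View pics/t2.png

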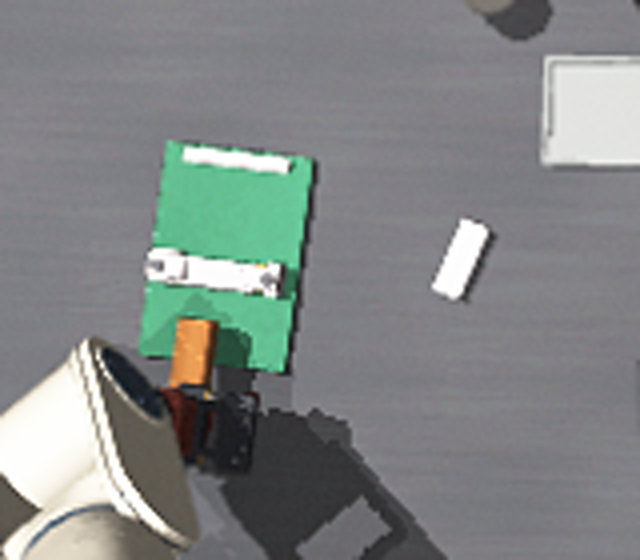

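View pics/s2.png

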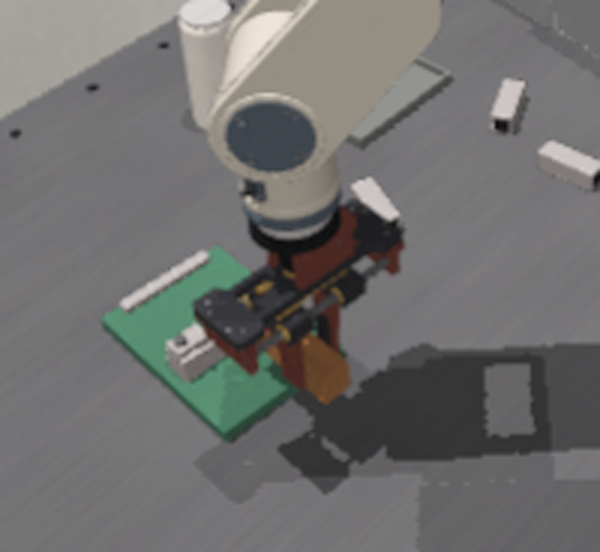

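```bash
cat >> h.py <<'E'
JO=np.array([532.1,337.9]); ja=np.radians(-5.1)
def jig(P):
    P=np.atleast_2d(P)[:,:2]-JO; c,s=np.cos(ja),np.sin(ja)
    return np.c_[P[:,0]*c+P[:,1]*s,-P[:,0]*s+P[:,1]*c]
E
python3 - <<'E'
from h import *
d=get("top"); p=d["pixels"]; hsv=cv2.cvtColor(p,cv2.COLOR_BGR2HSV);H,S,V=[hsv[...,i].astype(int) for i in range(3)]
m=np.zeros(H.shape,bool); m[225:248,125:155]=1
r=rects(d,(H>8)&(H<22)&(S>110)&(V>80)&m,96,20); print(r); print(jig([[r[0][1],r[0][2]]]))
q=lambda a:(np.array(a)+.5)/4-.5+[90,150]
print("front corners",jig(ray(d,q([[178,320],[217,322]]),96)).round(1))
print("rail ends",jig(ray(d,q([[148,265],[285,282]]),51)).round(1))
print("jig corners",jig(ray(d,q([[167,142],[314,158],[290,373],[141,355]]),15)).round(1))
print("stop",jig(ray(d,q([[183,154],[292,166]]),23)).round(1))
crop(d,(118,195,165,235),14,"t3")
E
```

```text
[(array([137., 238.]), 444.7, 345.1, 61.1, 31.0, -5.9)]
[[-87.69402805  -0.59786588]]
front corners [[-60.   13.8]
 [-57.6 -21.3]]
rail ends [[-15.6  61.4]
 [-16.  -66.3]]
jig corners [[ 99.7  70.5]
 [100.7 -69.7]
 [-98.9 -73.2]
 [-99.5  68.2]]
stop [[ 89.9  51.4]
 [ 90.5 -52.1]]
```

View pics/t3.png

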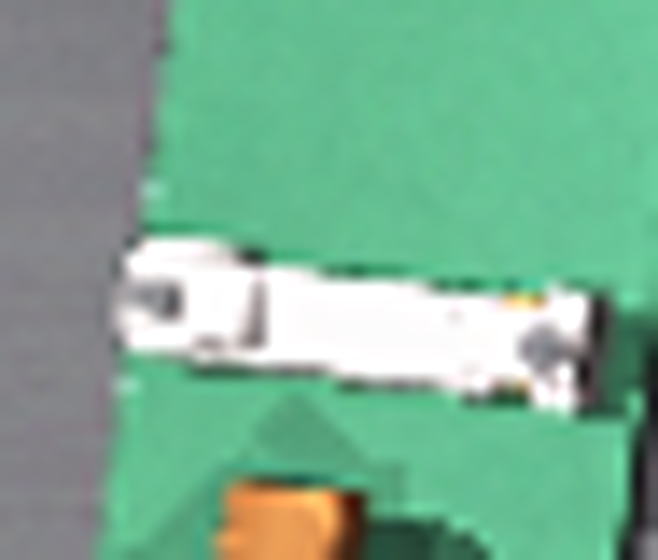

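```bash
python3 -m pendant '[{"dp":[0,0,-0.015],"turn":[0,0,0],"claw":0.02},{"dp":[0,0,-0.03],"turn":[0,0,0],"claw":0.02},{"dp":[0,0,-0.04],"turn":[0,0,0],"claw":0.02},{"dp":[0,0,-0.046],"turn":[0,0,0],"claw":0.02},{"dp":[0,0,-0.046],"turn":[0,0,0],"claw":0.02},{"dp":[0.01,-0.001,-0.046],"turn":[0,0,0],"claw":0.02},{"dp":[0.02,-0.002,-0.046],"turn":[0,0,0],"claw":0.02},{"dp":[0.02,-0.002,-0.046],"turn":[0,0,0],"claw":0.02}]'
python3 -m pendant '[{"dp":[0.005,0,0],"turn":[0,0,0],"claw":0.02},{"dp":[0.01,-0.001,0],"turn":[0,0,0],"claw":0.02},{"dp":[0.015,-0.001,0],"turn":[0,0,0],"claw":0.02},{"dp":[0.02,-0.002,0],"turn":[0,0,0],"claw":0.02}]'
python3 - <<'E'
from h import *
d=get("top"); crop(d,(110,180,180,260),8,"t4");  
o=ctrl.get_obs(); print(o["ee_pos"],o["orientation"],o["ft_force"],o["width"])
E
```

```text
t: 7.7
ee_pos: [411.2, 349.1, 25.4]
orientation: [0.141, 3.136, 0.003]
ft_force: [0.0, 1.0, -1.1]
width: 30.0
t: 8.1
ee_pos: [426.2, 346.0, 24.4]
orientation: [-0.14, -3.134, 0.003]
ft_force: [-11.9, 5.3, 3.9]
width: 29.9
[427.10543446 346.14327303  24.46945899] [-1.39553079e-01 -3.13437017e+00  2.43997253e-03] [-9.97266102  2.99170744  3.47406151] 29.54240005207502
```

View pics/t4.png

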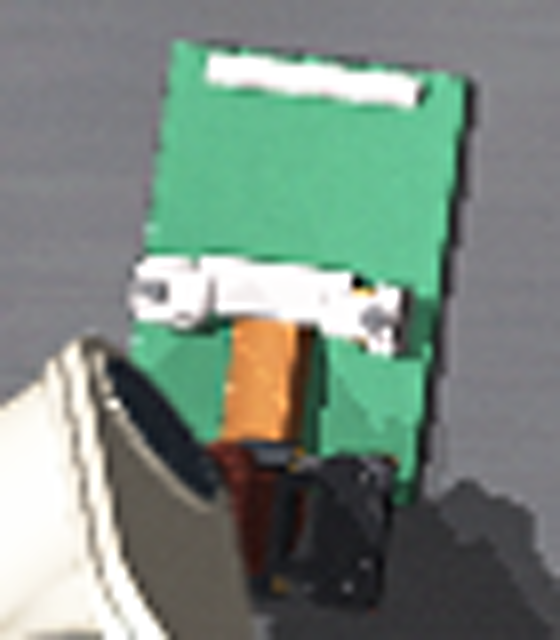

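Run:
```python
from h import *
d=get("top"); crop(d,(120,200,170,240),14,"t5")
q=lambda a:(np.array(a)+.5)/8-.5+[110,180]
print("block front",jig(ray(d,q([[235,318],[300,322]]),48)).round(1))
print("block back",jig(ray(d,q([[219,442],[284,444]]),48)).round(1))
print("spacer front L,R",jig(ray(d,q([[215,258],[345,274]]),40)).round(1))
```

```text
block front [[-22.7  15.2]
 [-20.9 -14.9]]
block back [[-79.3  15.1]
 [-76.5 -14.9]]
spacer front L,R [[  3.3  30.4]
 [  3.1 -30.6]]
```

View pics/t5.png

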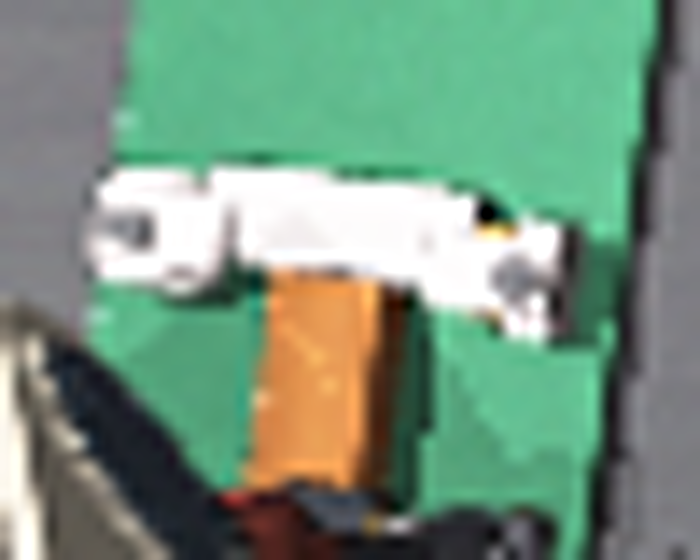

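```bash
python3 -m pendant '[{"dp":[0.006,-0.0005,0],"turn":[0,0,0],"claw":0.02},{"dp":[0.012,-0.001,0],"turn":[0,0,0],"claw":0.02},{"dp":[0.018,-0.0016,0],"turn":[0,0,0],"claw":0.02},{"dp":[0.024,-0.002,0],"turn":[0,0,0],"claw":0.02},{"dp":[0.024,-0.002,0],"turn":[0,0,0],"claw":0.02}]'
python3 - <<'E'
from h import *
d=get("top"); crop(d,(120,185,170,240),12,"t6"); o=ctrl.get_obs(); print(o["ee_pos"],o["orientation"],o["ft_force"],o["width"])
E
```

```text
t: 8.7
ee_pos: [453.6, 344.6, 24.7]
orientation: [0.14, 3.138, 0.001]
ft_force: [0.2, -0.0, -1.7]
width: 29.7
[453.44936899 344.52896398  24.68889197] [1.39773385e-01 3.13789148e+00 4.59084061e-04] [ 0.18430841  0.72465185 -0.77228654] 29.31128487010095
```

View pics/t6.png

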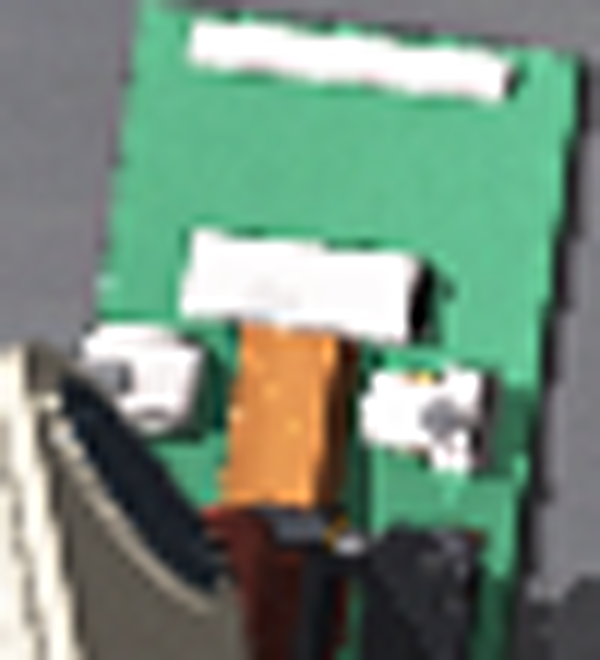

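```bash
python3 -m pendant '[{"dp":[0.006,-0.0005,0],"turn":[0,0,0],"claw":0.02},{"dp":[0.012,-0.001,0],"turn":[0,0,0],"claw":0.02},{"dp":[0.018,-0.0016,0],"turn":[0,0,0],"claw":0.02},{"dp":[0.023,-0.002,0],"turn":[0,0,0],"claw":0.02},{"dp":[0.023,-0.002,0],"turn":[0,0,0],"claw":0.02},{"dp":[0.023,-0.002,0],"turn":[0,0,0],"claw":0.02}]'
python3 -m pendant '[{"dp":[-0.01,0.001,0],"turn":[0,0,0],"claw":0.02},{"dp":[-0.03,0.003,0],"turn":[0,0,0],"claw":0.02},{"dp":[-0.06,0.005,0],"turn":[0,0,0],"claw":0.02},{"dp":[-0.09,0.008,0],"turn":[0,0,0],"claw":0.02},{"dp":[-0.1,0.009,0.03],"turn":[0,0,0],"claw":0.02},{"dp":[-0.1,0.009,0.06],"turn":[0,0,0],"claw":0.02},{"dp":[-0.1,0.009,0.09],"turn":[0,0,0],"claw":0.02},{"dp":[-0.1,0.009,0.126],"turn":[0,0,0],"claw":0.02}]'
python3 - <<'E'
from h import *
d=get("top","t7"); s=get("side"); crop(s,(90,180,330,384),3,"s7"); o=ctrl.get_obs(); print(o["ee_pos"],o["orientation"],o["ft_force"],o["width"])
E
```

```text
t: 9.35
ee_pos: [476.2, 342.5, 24.7]
orientation: [0.14, 3.138, 0.0]
ft_force: [0.2, -0.0, -1.3]
width: 29.8
t: 10.15
ee_pos: [374.2, 351.0, 151.3]
orientation: [-0.138, -3.137, 0.002]
ft_force: [0.5, 1.0, -1.7]
width: 30.1
[377.15818611 353.45747014 154.85868389] [0.13820168 3.13296234 0.00857539] [-0.22787006  0.36853177 -0.46445018] 30.074851344558237
```

View pics/t7.png

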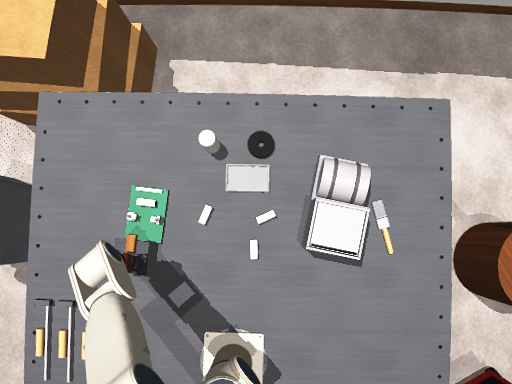

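View pics/s7.png

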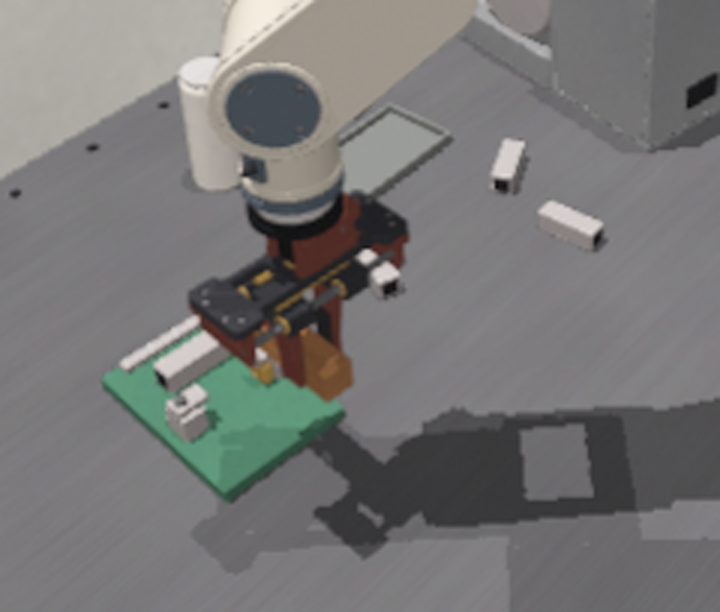

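```bash
python3 -m pendant '[{"dp":[0.02,-0.024,0],"turn":[0,0,-0.1],"claw":0.02},{"dp":[0.045,-0.054,0],"turn":[0,0,-0.22],"claw":0.02},{"dp":[0.07,-0.084,0],"turn":[0,0,-0.35],"claw":0.02},{"dp":[0.095,-0.114,0],"turn":[0,0,-0.48],"claw":0.02},{"dp":[0.12,-0.144,0],"turn":[0,0,-0.61],"claw":0.02},{"dp":[0.145,-0.174,0],"turn":[0,0,-0.74],"claw":0.02},{"dp":[0.17,-0.204,0],"turn":[0,0,-0.87],"claw":0.02},{"dp":[0.195,-0.234,0],"turn":[0,0,-1.0],"claw":0.02}]'
python3 -m pendant '[{"dp":[0.025,-0.03,0],"turn":[0,0,-0.12],"claw":0.02},{"dp":[0.05,-0.06,0],"turn":[0,0,-0.24],"claw":0.02},{"dp":[0.075,-0.09,0],"turn":[0,0,-0.36],"claw":0.02},{"dp":[0.1,-0.12,0],"turn":[0,0,-0.459],"claw":0.02},{"dp":[0.107,-0.1275,0],"turn":[0,0,-0.459],"claw":0.02},{"dp":[0.107,-0.1275,-0.03],"turn":[0,0,-0.459],"claw":0.02},{"dp":[0.107,-0.1275,-0.06],"turn":[0,0,-0.459],"claw":0.02},{"dp":[0.107,-0.1275,-0.09],"turn":[0,0,-0.459],"claw":0.02}]'
python3 -m pendant '[{"dp":[0,0,0],"turn":[0,0,0],"claw":0.02},{"dp":[0,0,0],"turn":[0,0,0],"claw":0.02}]'
python3 - <<'E'
from h import *
d=get("top"); crop(d,(190,130,300,210),6,"t8"); s=get("side"); crop(s,(150,150,290,270),5,"s8"); o=ctrl.get_obs(); print(o["ee_pos"],o["orientation"],o["ft_force"],o["width"])
E
```

```text
t: 11.05
ee_pos: [570.6, 116.3, 149.5]
orientation: [-1.633, -2.682, 0.002]
ft_force: [-0.6, 1.0, -0.5]
width: 30.0
t: 11.85
ee_pos: [676.6, -9.2, 58.7]
orientation: [-2.193, -2.248, 0.001]
ft_force: [-0.7, 0.1, -0.3]
width: 29.9
t: 12.05
ee_pos: [676.8, -9.3, 60.0]
orientation: [-2.193, -2.247, 0.002]
ft_force: [0.1, -0.5, -0.3]
width: 30.0
[678.70503599  -9.53470319  62.11334088] [2.19380391e+00 2.24671992e+00 2.19568990e-03] [ 0.31562383  0.2377166  -1.05226148] 29.578286586451977
```

View pics/t8.png

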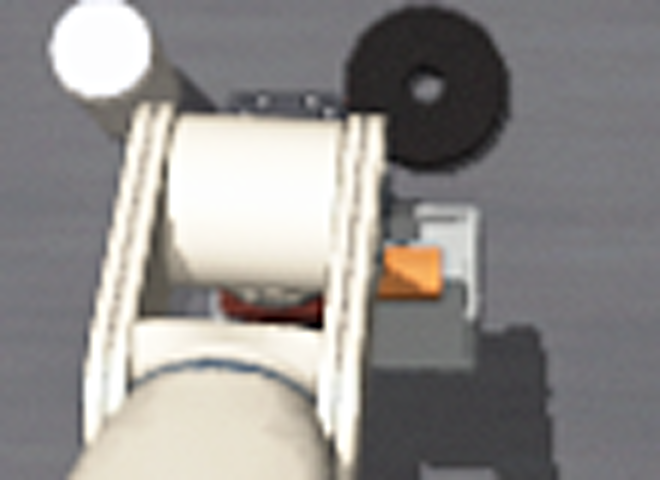

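View pics/s8.png

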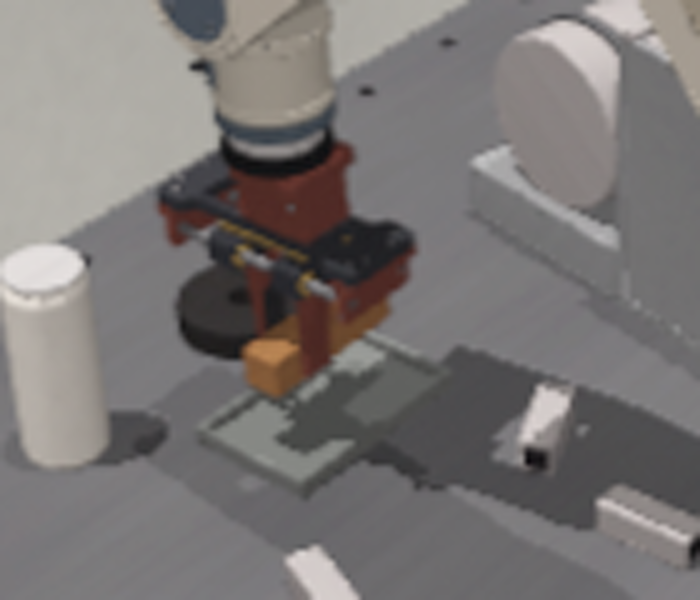

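Block is level over the tray. Lowering from a commanded 60.7 to about 11.

```bash
python3 -m pendant '[{"dp":[0,0,-0.015],"turn":[0,0,0],"claw":0.02},{"dp":[0,0,-0.03],"turn":[0,0,0],"claw":0.02},{"dp":[0,0,-0.04],"turn":[0,0,0],"claw":0.02},{"dp":[0,0,-0.046],"turn":[0,0,0],"claw":0.02},{"dp":[0,0,-0.049],"turn":[0,0,0],"claw":0.02},{"dp":[0,0,-0.049],"turn":[0,0,0],"claw":0.02}]'
python3 -m pendant '[{"dp":[0,0,0],"turn":[0,0,0],"claw":0.05},{"dp":[0,0,0],"turn":[0,0,0],"claw":0.05},{"dp":[0,0,0],"turn":[0,0,0],"claw":0.05},{"dp":[0,0,0.02],"turn":[0,0,0],"claw":0.05},{"dp":[0,0,0.05],"turn":[0,0,0],"claw":0.05},{"dp":[0,0,0.09],"turn":[0,0,0],"claw":0.05},{"dp":[0,0,0.139],"turn":[0,0,0],"claw":0.05}]'
```

```text
t: 12.75
ee_pos: [677.8, -10.0, 11.5]
orientation: [-2.196, -2.246, 0.001]
ft_force: [-0.5, 0.1, -0.4]
width: 30.0
t: 13.45
ee_pos: [676.7, -10.0, 150.5]
orientation: [-2.194, -2.245, 0.003]
ft_force: [0.3, -0.1, -0.5]
width: 49.8
```

```bash
cat >> h.py <<'E'
def spacers(d):
    p=d["pixels"]; hsv=cv2.cvtColor(p,cv2.COLOR_BGR2HSV);S,V=hsv[...,1].astype(int),hsv[...,2].astype(int)
    w=(V>185)&(S<45)
    for z in (25,40):
        print(z,[r for r in rects(d,w,z,25,400) if 50<r[3]<85 and 18<r[4]<36])
E
python3 - <<'E'
from h import *
d=get("top","t9"); spacers(d); s=get("side"); crop(s,(110,180,310,330),4,"s9")
E
```

```text
25 [(array([253., 250.]), 413.5, -62.2, 61.5, 21.8, 1.6), (array([266., 216.]), 535.1, -105.2, 65.4, 25.9, -64.1), (array([145., 202.]), 576.7, 341.2, 70.2, 24.8, 85.0)]
40 [(array([253., 250.]), 414.3, -62.7, 60.9, 21.6, 1.6), (array([266., 216.]), 534.7, -105.4, 64.8, 25.7, -64.1), (array([145., 202.]), 576.0, 337.1, 69.6, 24.6, 85.0)]
```

View pics/t9.png

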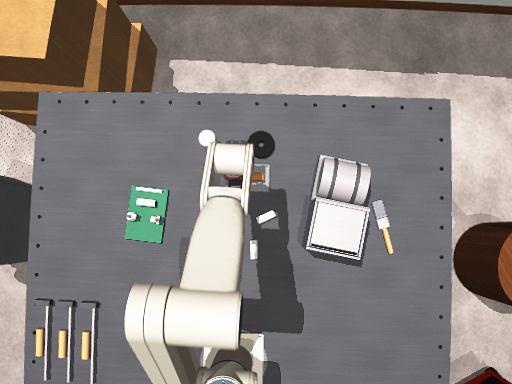

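View pics/s9.png

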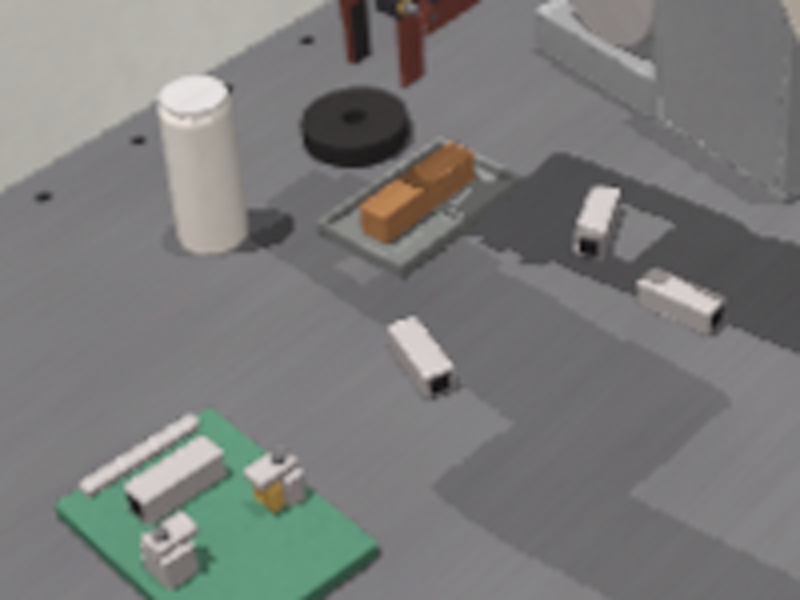

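```bash
python3 -m pendant '[{"dp":[-0.012,0.04,0],"turn":[0,0,-0.03],"claw":0.045},{"dp":[-0.026,0.087,0],"turn":[0,0,-0.06],"claw":0.045},{"dp":[-0.039,0.134,0],"turn":[0,0,-0.09],"claw":0.045},{"dp":[-0.053,0.18,0],"turn":[0,0,-0.112],"claw":0.045},{"dp":[-0.067,0.227,0],"turn":[0,0,-0.112],"claw":0.045},{"dp":[-0.081,0.275,0],"turn":[0,0,-0.112],"claw":0.045},{"dp":[-0.094,0.32,0],"turn":[0,0,-0.112],"claw":0.045},{"dp":[-0.102,0.347,0],"turn":[0,0,-0.112],"claw":0.045}]'
python3 -m pendant '[{"dp":[0,0,-0.02],"turn":[0,0,0],"claw":0.045},{"dp":[0,0,-0.05],"turn":[0,0,0],"claw":0.045},{"dp":[0,0,-0.07],"turn":[0,0,0],"claw":0.045},{"dp":[0,0,-0.07],"turn":[0,0,0],"claw":0.045},{"dp":[0,0,-0.07],"turn":[0,0,0],"claw":0.045}]'
python3 - <<'E'
from h import *
d=get("top"); crop(d,(110,170,220,250),6,"t10"); spacers(d); s=get("side"); crop(s,(90,210,250,350),5,"s10"); o=ctrl.get_obs(); print(o["ee_pos"],o["orientation"],o["ft_force"],o["width"])
E
```

```text
t: 14.35
ee_pos: [574.4, 340.2, 150.3]
orientation: [-2.315, -2.123, -0.0]
ft_force: [-0.1, 0.9, 0.4]
width: 44.8
t: 14.85
ee_pos: [575.8, 336.9, 80.5]
orientation: [-2.318, -2.12, 0.001]
ft_force: [-0.1, -0.0, 1.5]
width: 44.7
25 [(array([253., 249.]), 415.4, -63.9, 65.1, 25.4, 1.6), (array([265., 217.]), 534.4, -103.7, 71.7, 25.9, -64.1), (array([205., 214.]), 536.8, 118.4, 70.4, 26.1, -21.4)]
40 [(array([253., 249.]), 416.1, -64.5, 64.5, 25.2, 1.6), (array([265., 217.]), 534.0, -103.9, 71.1, 25.7, -64.1), (array([205., 214.]), 536.4, 116.3, 69.8, 25.9, -21.4)]
[576.76651444 337.37696135  81.91250515] [2.31794706 2.11990242 0.00310348] [-0.01747771  0.8097775  -0.63785177] 45.14590871744799
```

View pics/s10.png

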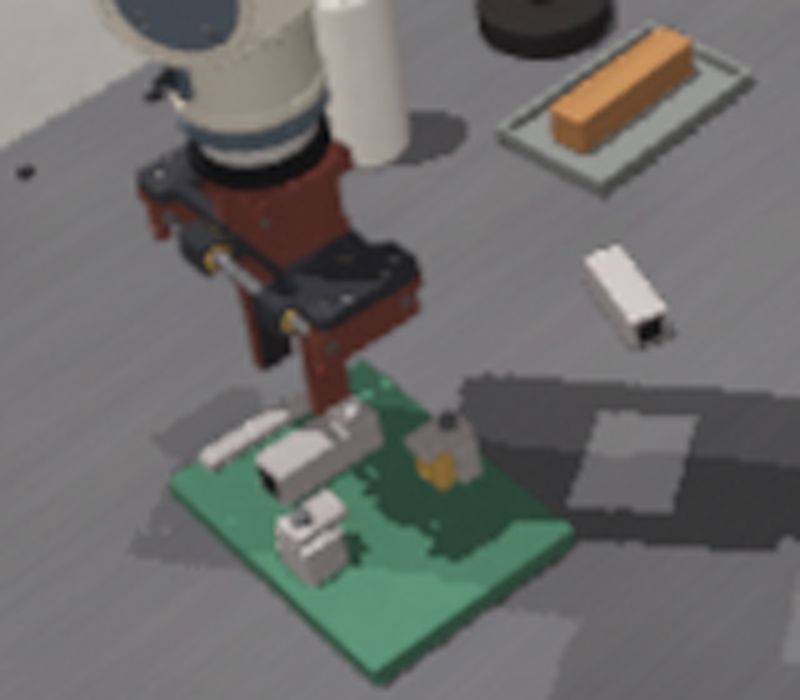

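```bash
python3 -m pendant '[{"dp":[0,0,-0.02],"turn":[0,0,0],"claw":0.045},{"dp":[0,0,-0.04],"turn":[0,0,0],"claw":0.045},{"dp":[0,0,-0.055],"turn":[0,0,0],"claw":0.045},{"dp":[0,0,-0.062],"turn":[0,0,0],"claw":0.045},{"dp":[0,0,-0.062],"turn":[0,0,0],"claw":0.045},{"dp":[0,0,-0.062],"turn":[0,0,0],"claw":0.015},{"dp":[0,0,-0.062],"turn":[0,0,0],"claw":0.015},{"dp":[0,0,-0.062],"turn":[0,0,0],"claw":0.015}]'
python3 -m pendant '[{"dp":[0,0,0],"turn":[0,0,0],"claw":0.015},{"dp":[0,0,0],"turn":[0,0,0],"claw":0.015},{"dp":[0,0,0.02],"turn":[0,0,0],"claw":0.015},{"dp":[0,0,0.05],"turn":[0,0,0],"claw":0.015},{"dp":[0,0,0.09],"turn":[0,0,0],"claw":0.015},{"dp":[0,0,0.13],"turn":[0,0,0],"claw":0.015}]'
```

```text
t: 15.75
ee_pos: [576.1, 337.3, 19.5]
orientation: [2.318, 2.12, 0.001]
ft_force: [2.5, 0.0, 5.8]
width: 25.0
t: 16.35
ee_pos: [575.3, 336.6, 149.2]
orientation: [-2.318, -2.12, 0.003]
ft_force: [0.2, -0.9, -1.7]
width: 24.8
```

```bash
python3 -m pendant '[{"dp":[-0.003,-0.025,0.03],"turn":[0,0,0],"claw":0.015},{"dp":[-0.008,-0.065,0.055],"turn":[0,0,0],"claw":0.015},{"dp":[-0.013,-0.11,0.075],"turn":[0,0,0],"claw":0.015},{"dp":[-0.018,-0.155,0.095],"turn":[0,0,0],"claw":0.015},{"dp":[-0.023,-0.2,0.115],"turn":[0,0,0],"claw":0.015},{"dp":[-0.028,-0.245,0.135],"turn":[0,0,0],"claw":0.015},{"dp":[-0.034,-0.29,0.151],"turn":[0,0,-0.03],"claw":0.015},{"dp":[-0.039,-0.335,0.151],"turn":[0,0,-0.06],"claw":0.015}]'
python3 -m pendant '[{"dp":[-0.005,-0.045,0],"turn":[0,0,-0.01],"claw":0.015},{"dp":[-0.01,-0.09,0],"turn":[0,0,-0.02],"claw":0.015},{"dp":[-0.016,-0.135,0],"turn":[0,0,-0.0325],"claw":0.015},{"dp":[-0.021,-0.18,0],"turn":[0,0,-0.0325],"claw":0.015},{"dp":[-0.026,-0.225,0],"turn":[0,0,-0.0325],"claw":0.015},{"dp":[-0.032,-0.27,0],"turn":[0,0,-0.0325],"claw":0.015},{"dp":[-0.037,-0.31,0],"turn":[0,0,-0.0325],"claw":0.015},{"dp":[-0.04,-0.34,0],"turn":[0,0,-0.0325],"claw":0.015}]'
python3 -m pendant '[{"dp":[0,0,0],"turn":[0,0,0],"claw":0.015},{"dp":[0,0,0],"turn":[0,0,0],"claw":0.015},{"dp":[0,0,-0.02],"turn":[0,0,0],"claw":0.015},{"dp":[0,0,-0.03],"turn":[0,0,0],"claw":0.015},{"dp":[0,0,-0.03],"turn":[0,0,0],"claw":0.015},{"dp":[0,0,-0.03],"turn":[0,0,0],"claw":0.015}]'
python3 - <<'E'
from h import *
d=get("top"); crop(d,(270,130,410,270),4,"t11"); s=get("side"); crop(s,(230,110,380,240),5,"s11"); o=ctrl.get_obs(); print(o["ee_pos"],o["orientation"],o["ft_force"],o["width"])
E
```

```text
t: 17.15
ee_pos: [537.5, 0.3, 302.1]
orientation: [2.379, 2.047, 0.005]
ft_force: [1.0, 0.2, -2.1]
width: 24.7
t: 17.95
ee_pos: [495.9, -340.4, 299.4]
orientation: [-2.415, -2.009, 0.001]
ft_force: [0.2, -0.2, -1.7]
width: 24.8
t: 18.55
ee_pos: [497.1, -337.2, 269.8]
orientation: [-2.412, -2.012, 0.0]
ft_force: [-0.4, 0.4, -1.6]
width: 24.8
[ 497.4001216  -337.79407482  270.43457319] [2.41218035e+00 2.01111639e+00 4.55935314e-04] [-0.05760185  0.31525317 -0.67480424] 24.784901881585025
```

View pics/t11.png

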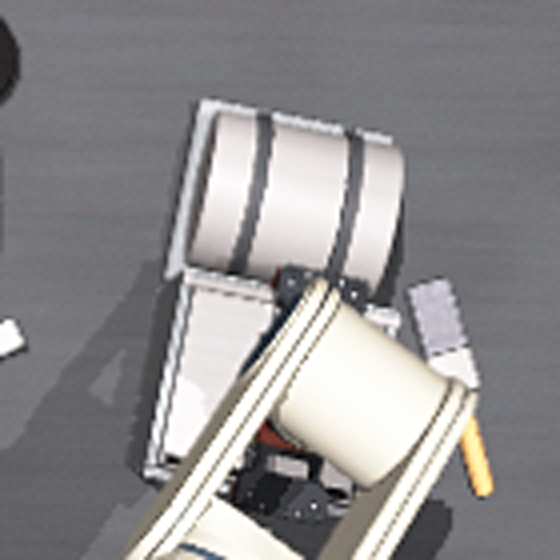

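View pics/s11.png

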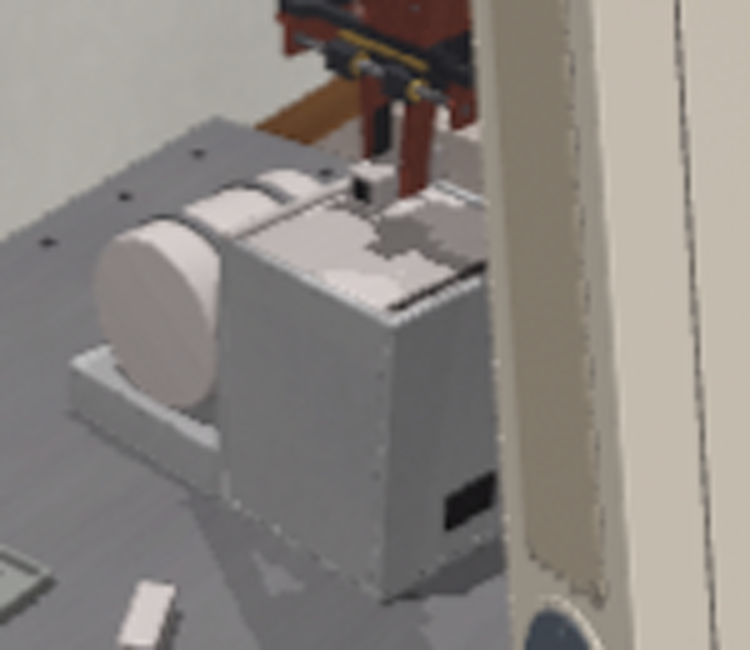

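```bash
python3 -m pendant '[{"dp":[0,0,-0.02],"turn":[0,0,0],"claw":0.015},{"dp":[0,0,-0.04],"turn":[0,0,0],"claw":0.015},{"dp":[0,0,-0.06],"turn":[0,0,0],"claw":0.015},{"dp":[0,0,-0.08],"turn":[0,0,0],"claw":0.015},{"dp":[0,0,-0.095],"turn":[0,0,0],"claw":0.015},{"dp":[0,0,-0.107],"turn":[0,0,0],"claw":0.015},{"dp":[0,0,-0.107],"turn":[0,0,0],"claw":0.015},{"dp":[0,0,-0.107],"turn":[0,0,0],"claw":0.015}]'
python3 -m pendant '[{"dp":[0,0,0],"turn":[0,0,0],"claw":0.04},{"dp":[0,0,0],"turn":[0,0,0],"claw":0.04},{"dp":[0,0,0],"turn":[0,0,0],"claw":0.04},{"dp":[0,0,0],"turn":[0,0,0],"claw":0.04},{"dp":[0,0,0],"turn":[0,0,0],"claw":0.04},{"dp":[0,0,0],"turn":[0,0,0],"claw":0.04}]'
python3 - <<'E'
from h import *
s=get("side"); crop(s,(230,110,380,240),5,"s12"); o=ctrl.get_obs(); print(o["ee_pos"],o["orientation"],o["ft_force"],o["width"])
E
```

```text
t: 19.45
ee_pos: [496.6, -338.3, 163.6]
orientation: [2.413, 2.011, -0.001]
ft_force: [-6.0, -0.2, 4.0]
width: 24.6
t: 20.05
ee_pos: [494.8, -337.2, 162.6]
orientation: [-2.41, -2.008, 0.003]
ft_force: [-8.8, 0.1, 2.1]
width: 40.0
[ 494.8005384  -337.24306508  162.64065392] [-2.41024887 -2.00855349  0.00332277] [-7.67672031  1.05700878  1.15948657] 39.748811085972534
```

View pics/s12.png

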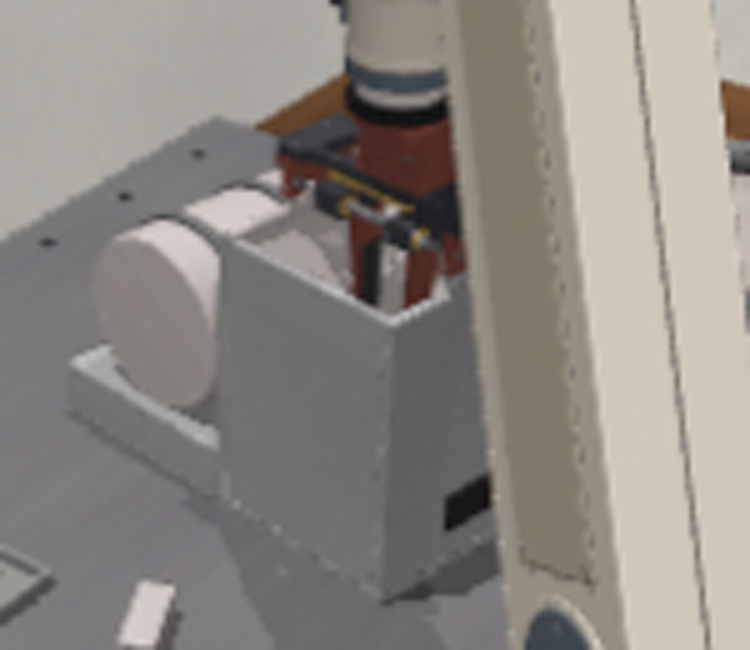

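```bash
python3 -m pendant '[{"dp":[0,0,0.02],"turn":[0,0,0],"claw":0.04},{"dp":[0,0,0.045],"turn":[0,0,0],"claw":0.04},{"dp":[0,0,0.07],"turn":[0,0,0],"claw":0.04},{"dp":[0,0,0.1],"turn":[0,0,0],"claw":0.04},{"dp":[0,0,0.137],"turn":[0,0,0],"claw":0.04}]'
python3 -m pendant '[{"dp":[0,0.04,0],"turn":[0,0,0],"claw":0.05},{"dp":[0,0.085,0],"turn":[0,0,0],"claw":0.05},{"dp":[0,0.13,0],"turn":[0,0,0],"claw":0.05},{"dp":[0,0.175,0],"turn":[0,0,0],"claw":0.05},{"dp":[0,0.2,0],"turn":[0,0,0],"claw":0.05}]'
python3 - <<'E'
from h import *
d=get("top"); crop(d,(180,130,410,270),3,"t13"); s=get("side"); crop(s,(230,110,380,240),5,"s13"); o=ctrl.get_obs(); print(o["ee_pos"],o["orientation"],o["ft_force"],o["width"]); spacers(d)
E
```

```text
t: 20.6
ee_pos: [496.8, -337.7, 300.9]
orientation: [-2.413, -2.011, -0.0]
ft_force: [0.2, -0.3, 0.8]
width: 40.1
t: 21.1
ee_pos: [497.0, -135.2, 300.7]
orientation: [2.411, 2.012, 0.003]
ft_force: [0.7, 0.3, 0.0]
width: 49.8
[ 497.21603178 -135.3156691   300.75337736] [2.40937775 2.01451845 0.00260721] [-0.08378252 -0.03396937  0.4712634 ] 49.97523381286836
25 [(array([205., 214.]), 536.8, 118.4, 70.4, 26.1, -21.4)]
40 [(array([205., 214.]), 536.4, 116.3, 69.8, 25.9, -21.4)]
```

View pics/t13.png

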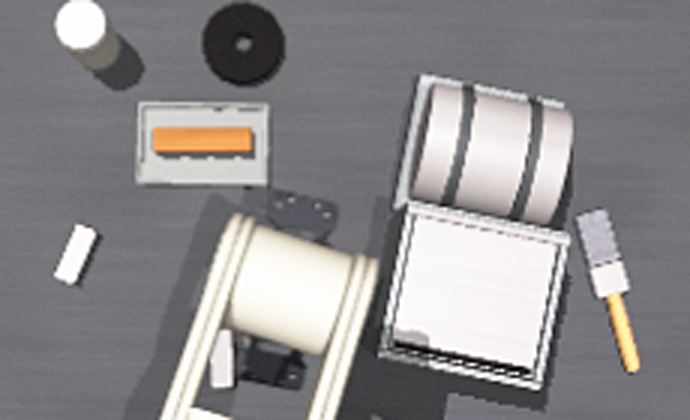

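View pics/s13.png

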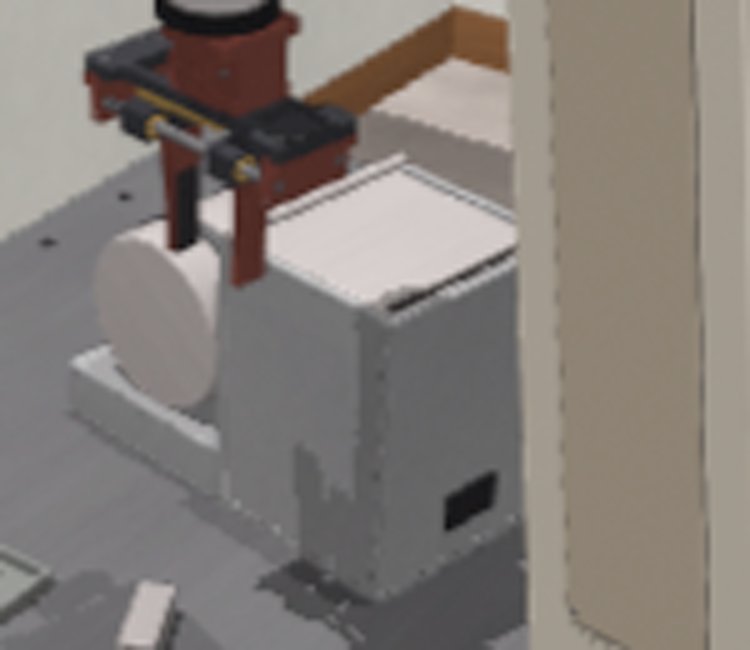

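```bash
python3 -m pendant '[{"dp":[0.008,0.007,-0.03],"turn":[0,0,0.13],"claw":0.05},{"dp":[0.016,0.014,-0.06],"turn":[0,0,0.26],"claw":0.05},{"dp":[0.024,0.021,-0.09],"turn":[0,0,0.39],"claw":0.05},{"dp":[0.032,0.028,-0.12],"turn":[0,0,0.52],"claw":0.05},{"dp":[0.0375,0.0343,-0.15],"turn":[0,0,0.632],"claw":0.05},{"dp":[0.0375,0.0343,-0.18],"turn":[0,0,0.632],"claw":0.05},{"dp":[0.0375,0.0343,-0.2],"turn":[0,0,0.632],"claw":0.05},{"dp":[0.0375,0.0343,-0.2],"turn":[0,0,0.632],"claw":0.05}]'
python3 - <<'E'
from h import *
d=get("top"); crop(d,(180,130,330,280),4,"t14"); s=get("side"); crop(s,(200,170,320,280),6,"s14"); o=ctrl.get_obs(); print(o["ee_pos"],o["orientation"],o["ft_force"],o["width"]); spacers(d)
print(proj(s,[[534.4,-103.7,25]]))
E
```

```text
t: 22.0
ee_pos: [533.2, -104.2, 97.5]
orientation: [-1.668, -2.658, 0.002]
ft_force: [-0.3, 1.0, 0.1]
width: 49.7
[ 535.00755172 -104.45313485  100.12199965] [1.66965131e+00 2.66059256e+00 2.05266504e-04] [-0.7917381   0.16784358  0.50260368] 49.92091730401167
25 [(array([205., 214.]), 536.8, 118.4, 70.4, 26.1, -21.4)]
40 [(array([205., 214.]), 536.4, 116.3, 69.8, 25.9, -21.4)]
[[258.68288308 232.01762275]]
```

View pics/s14.png

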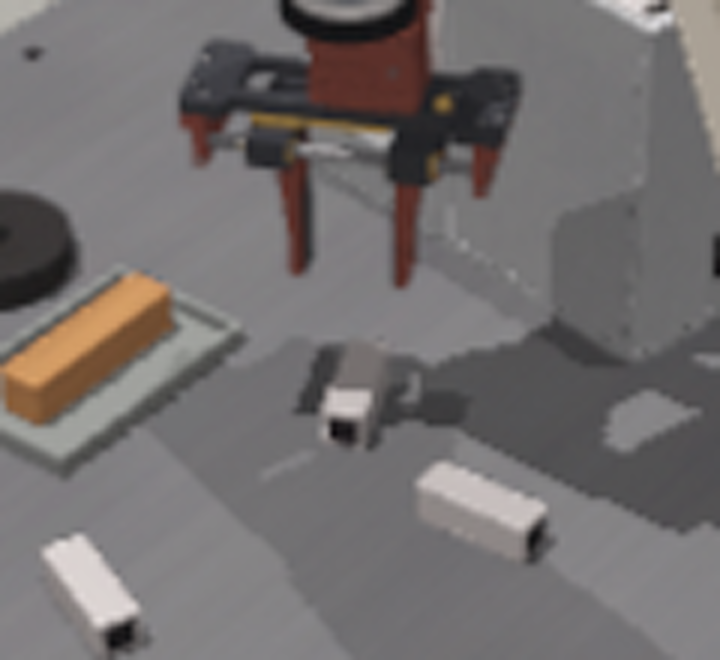

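View pics/t14.png

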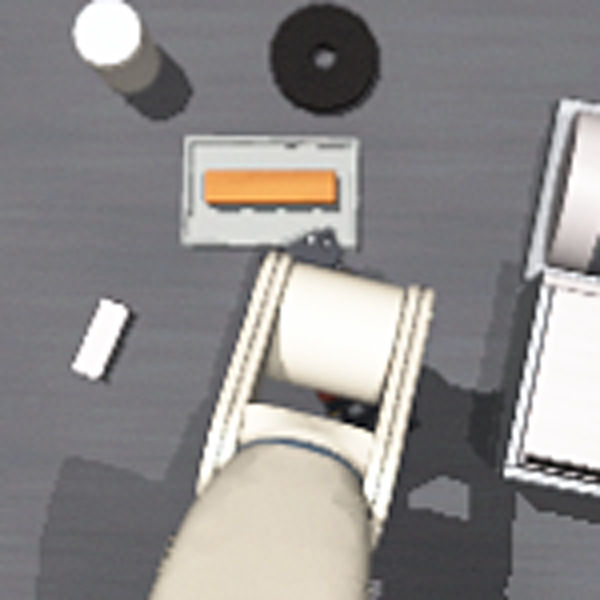

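```bash
python3 -m pendant '[{"dp":[0,0,-0.025],"turn":[0,0,0],"claw":0.05},{"dp":[0,0,-0.05],"turn":[0,0,0],"claw":0.05},{"dp":[0,0,-0.075],"turn":[0,0,0],"claw":0.05},{"dp":[0,0,-0.088],"turn":[0,0,0],"claw":0.05},{"dp":[0,0,-0.094],"turn":[0,0,0],"claw":0.05},{"dp":[0,0,-0.094],"turn":[0,0,0],"claw":0.05},{"dp":[0,0,-0.094],"turn":[0,0,0],"claw":0.015},{"dp":[0,0,-0.094],"turn":[0,0,0],"claw":0.015}]'
python3 -m pendant '[{"dp":[0,0,0],"turn":[0,0,0],"claw":0.015},{"dp":[0,0,0],"turn":[0,0,0],"claw":0.015},{"dp":[0,0,0.02],"turn":[0,0,0],"claw":0.015},{"dp":[0,0,0.05],"turn":[0,0,0],"claw":0.015},{"dp":[0,0,0.09],"turn":[0,0,0],"claw":0.015},{"dp":[0,0,0.13],"turn":[0,0,0],"claw":0.015},{"dp":[0,0,0.17],"turn":[0,0,0],"claw":0.015},{"dp":[0,0,0.21],"turn":[0,0,0],"claw":0.015}]'
```

```text
t: 22.9
ee_pos: [535.3, -103.9, 6.8]
orientation: [1.668, 2.66, 0.001]
ft_force: [0.4, 0.5, 0.5]
width: 37.5
t: 23.7
ee_pos: [533.9, -103.5, 217.3]
orientation: [-1.669, -2.661, 0.0]
ft_force: [0.7, -0.0, -1.9]
width: 25.2
```

```bash
python3 -m pendant '[{"dp":[0,0,0.04],"turn":[0,0,-0.1],"claw":0.015},{"dp":[0,-0.02,0.084],"turn":[0,0,-0.2],"claw":0.015},{"dp":[-0.008,-0.06,0.084],"turn":[0,0,-0.3],"claw":0.015},{"dp":[-0.016,-0.1,0.084],"turn":[0,0,-0.4],"claw":0.015},{"dp":[-0.024,-0.145,0.084],"turn":[0,0,-0.5],"claw":0.015},{"dp":[-0.031,-0.19,0.084],"turn":[0,0,-0.6],"claw":0.015},{"dp":[-0.0375,-0.22,0.084],"turn":[0,0,-0.632],"claw":0.015},{"dp":[-0.0375,-0.2343,0.084],"turn":[0,0,-0.632],"claw":0.015}]'
python3 -m pendant '[{"dp":[0,0,0],"turn":[0,0,0],"claw":0.015},{"dp":[0,0,0],"turn":[0,0,0],"claw":0.015},{"dp":[0,0,-0.03],"turn":[0,0,0],"claw":0.015},{"dp":[0,0,-0.055],"turn":[0,0,0],"claw":0.015},{"dp":[0,0,-0.075],"turn":[0,0,0],"claw":0.015},{"dp":[0,0,-0.095],"turn":[0,0,0],"claw":0.015},{"dp":[0,0,-0.115],"turn":[0,0,0],"claw":0.015},{"dp":[0,0,-0.137],"turn":[0,0,0],"claw":0.015}]'
python3 - <<'E'
from h import *
s=get("side"); crop(s,(230,110,380,240),5,"s15")
E
```

```text
t: 24.5
ee_pos: [495.7, -340.3, 299.4]
orientation: [-2.416, -2.007, 0.001]
ft_force: [-0.3, 0.2, -1.6]
width: 24.7
t: 25.3
ee_pos: [499.2, -337.1, 164.4]
orientation: [2.408, 2.012, 0.002]
ft_force: [-1.0, -0.2, 9.8]
width: 24.9
```

View pics/s15.png

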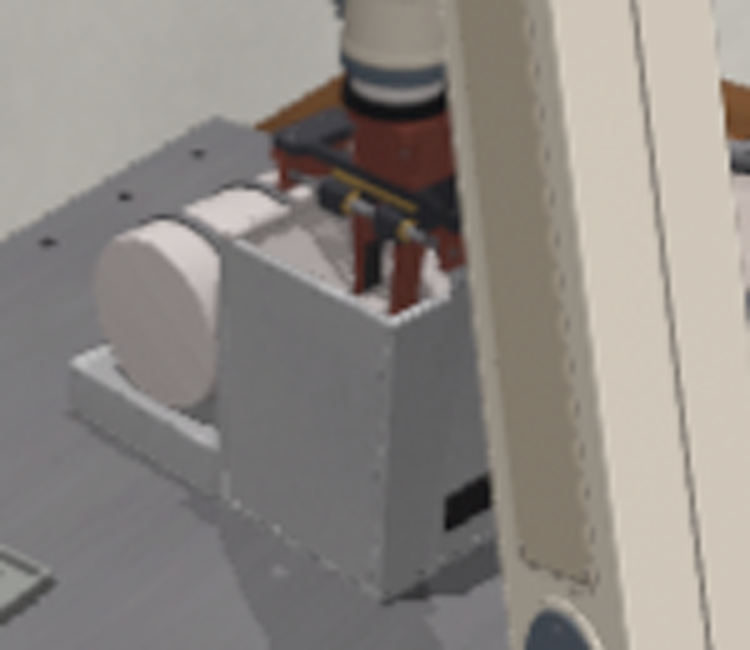

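Down at 164 mm as before, so I'll release, withdraw and move clear to check.

```bash
python3 -m pendant '[{"dp":[0,0,0],"turn":[0,0,0],"claw":0.015},{"dp":[0,0,0],"turn":[0,0,0],"claw":0.04},{"dp":[0,0,0],"turn":[0,0,0],"claw":0.04},{"dp":[0,0,0],"turn":[0,0,0],"claw":0.04},{"dp":[0,0,0],"turn":[0,0,0],"claw":0.04},{"dp":[0,0,0],"turn":[0,0,0],"claw":0.04},{"dp":[0,0,0],"turn":[0,0,0],"claw":0.04}]'
python3 -m pendant '[{"dp":[0,0,0.02],"turn":[0,0,0],"claw":0.04},{"dp":[0,0,0.045],"turn":[0,0,0],"claw":0.04},{"dp":[0,0,0.07],"turn":[0,0,0],"claw":0.04},{"dp":[0,0,0.1],"turn":[0,0,0],"claw":0.04},{"dp":[0,0,0.137],"turn":[0,0,0],"claw":0.04},{"dp":[0,0.03,0.137],"turn":[0,0,0],"claw":0.05},{"dp":[0,0.07,0.137],"turn":[0,0,0],"claw":0.05},{"dp":[0,0.11,0.137],"turn":[0,0,0],"claw":0.05}]'
python3 -m pendant '[{"dp":[0,0.045,0],"turn":[0,0,0.12],"claw":0.05},{"dp":[0,0.09,0],"turn":[0,0,0.25],"claw":0.05},{"dp":[0,0.135,0],"turn":[0,0,0.38],"claw":0.05},{"dp":[0,0.18,0],"turn":[0,0,0.51],"claw":0.05},{"dp":[0,0.225,0],"turn":[0,0,0.64],"claw":0.05},{"dp":[0,0.26,0],"turn":[0,0,0.77],"claw":0.05},{"dp":[0,0.29,0],"turn":[0,0,0.9],"claw":0.05},{"dp":[0,0.3,0],"turn":[0,0,1.0],"claw":0.05}]'
python3 - <<'E'
from h import *
d=get("top","t16"); s=get("side","s16"); o=ctrl.get_obs(); print(o["ee_pos"],o["orientation"],o["ft_force"],o["width"]); spacers(d)
E
```

```text
t: 26.05
ee_pos: [494.6, -335.6, 162.7]
orientation: [-2.407, -2.009, 0.004]
ft_force: [-8.3, 1.8, 2.3]
width: 40.0
t: 26.85
ee_pos: [497.0, -225.9, 301.0]
orientation: [2.412, 2.011, 0.002]
ft_force: [0.5, 1.5, -0.4]
width: 49.7
t: 27.65
ee_pos: [496.2, 75.7, 300.8]
orientation: [1.14, 2.927, 0.002]
ft_force: [0.4, -0.8, 0.1]
width: 50.0
[496.41826285  74.39703833 300.57044936] [1.14665450e+00 2.92418990e+00 1.37545004e-03] [-0.03124799  0.04281152 -0.77094143] 50.190646800894896
25 []
40 []
```

View pics/t16.png

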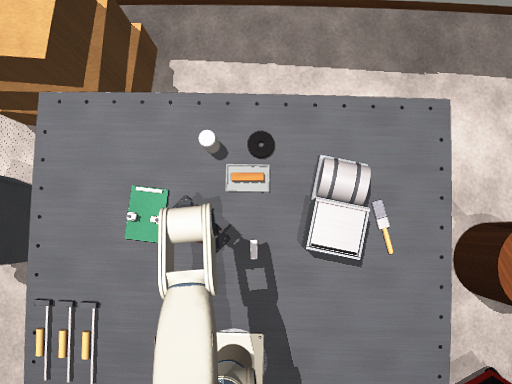

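View pics/s16.png

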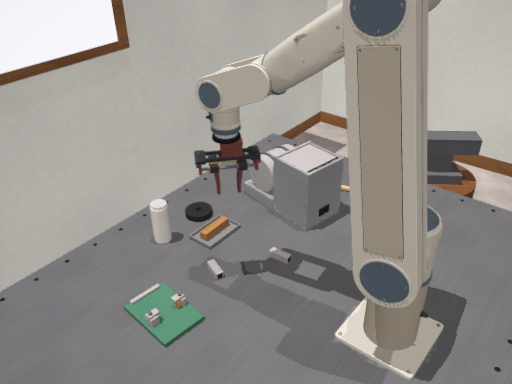

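```bash
python3 -m pendant '[{"dp":[0.008,0.01,-0.03],"turn":[0,0,0.1],"claw":0.05},{"dp":[0.016,0.02,-0.06],"turn":[0,0,0.2],"claw":0.05},{"dp":[0.024,0.03,-0.09],"turn":[0,0,0.3],"claw":0.05},{"dp":[0.032,0.04,-0.12],"turn":[0,0,0.37],"claw":0.05},{"dp":[0.04,0.0464,-0.15],"turn":[0,0,0.37],"claw":0.05},{"dp":[0.04,0.0464,-0.18],"turn":[0,0,0.37],"claw":0.05},{"dp":[0.04,0.0464,-0.2],"turn":[0,0,0.37],"claw":0.05},{"dp":[0.04,0.0464,-0.2],"turn":[0,0,0.37],"claw":0.05}]'
python3 - <<'E'
from h import *
d=get("top","t17"); s=get("side"); crop(s,(160,170,280,290),6,"s17"); o=ctrl.get_obs(); print(o["ee_pos"],o["orientation"],o["ft_force"],o["width"]); spacers(d)
print((proj(s,[[536.8,118.4,25]])-[160,170])*6)
E
```

```text
t: 28.55
ee_pos: [535.0, 117.8, 97.6]
orientation: [-0.6, -3.079, 0.003]
ft_force: [-0.6, 0.5, -0.6]
width: 50.0
[537.08096624 118.22417767 100.28644627] [-5.99459584e-01 -3.08384065e+00  3.52914671e-06] [ 0.40287828 -0.23915666 -0.46375321] 49.92073882263249
25 [(array([254., 249.]), 415.4, -63.9, 65.1, 25.4, 1.6)]
40 [(array([254., 249.]), 416.1, -64.5, 64.5, 25.2, 1.6)]
[[325.64763204 574.7236792 ]]
```

View pics/s17.png

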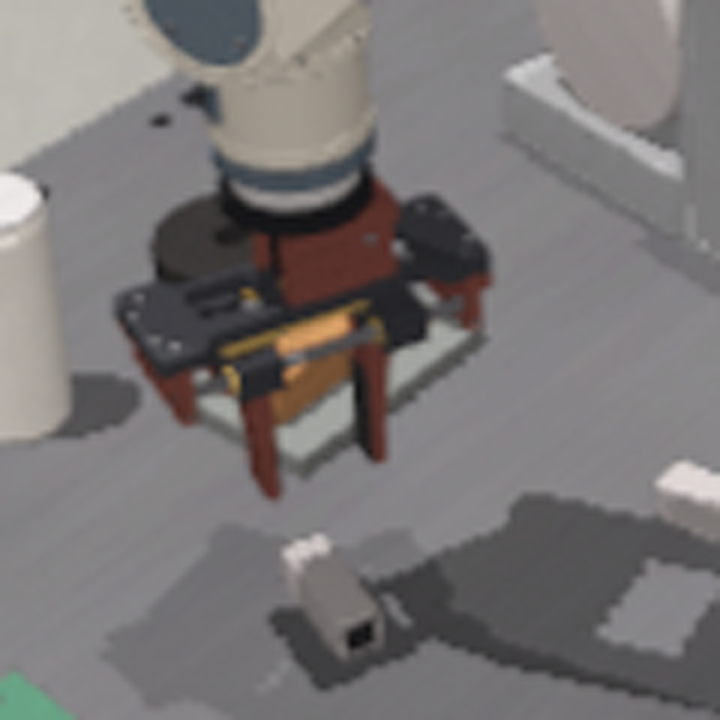

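```bash
python3 -m pendant '[{"dp":[0,0,-0.025],"turn":[0,0,0],"claw":0.05},{"dp":[0,0,-0.05],"turn":[0,0,0],"claw":0.05},{"dp":[0,0,-0.075],"turn":[0,0,0],"claw":0.05},{"dp":[0,0,-0.088],"turn":[0,0,0],"claw":0.05},{"dp":[0,0,-0.094],"turn":[0,0,0],"claw":0.05},{"dp":[0,0,-0.094],"turn":[0,0,0],"claw":0.05},{"dp":[0,0,-0.094],"turn":[0,0,0],"claw":0.015},{"dp":[0,0,-0.094],"turn":[0,0,0],"claw":0.015}]'
python3 -m pendant '[{"dp":[0,0,0],"turn":[0,0,0],"claw":0.015},{"dp":[0,0,0],"turn":[0,0,0],"claw":0.015},{"dp":[0,0,0.02],"turn":[0,0,0],"claw":0.015},{"dp":[0,0,0.05],"turn":[0,0,0],"claw":0.015},{"dp":[0,0,0.09],"turn":[0,0,0],"claw":0.015},{"dp":[0,0,0.13],"turn":[0,0,0],"claw":0.015},{"dp":[0,0,0.17],"turn":[0,0,0],"claw":0.015},{"dp":[0,0,0.21],"turn":[0,0,0],"claw":0.015}]'
```

```text
t: 29.45
ee_pos: [537.7, 118.6, 6.8]
orientation: [0.597, 3.083, 0.001]
ft_force: [0.6, 0.7, 0.4]
width: 37.4
t: 30.25
ee_pos: [536.3, 118.3, 217.3]
orientation: [-0.597, -3.084, 0.0]
ft_force: [0.0, -0.0, -1.3]
width: 24.5
```

```bash
python3 -m pendant '[{"dp":[-0.003,-0.03,0.03],"turn":[0,0,-0.12],"claw":0.015},{"dp":[-0.006,-0.07,0.06],"turn":[0,0,-0.25],"claw":0.015},{"dp":[-0.01,-0.11,0.084],"turn":[0,0,-0.38],"claw":0.015},{"dp":[-0.013,-0.15,0.084],"turn":[0,0,-0.51],"claw":0.015},{"dp":[-0.016,-0.19,0.084],"turn":[0,0,-0.64],"claw":0.015},{"dp":[-0.02,-0.23,0.084],"turn":[0,0,-0.77],"claw":0.015},{"dp":[-0.023,-0.27,0.084],"turn":[0,0,-0.9],"claw":0.015},{"dp":[-0.027,-0.31,0.084],"turn":[0,0,-1.03],"claw":0.015}]'
python3 -m pendant '[{"dp":[-0.003,-0.04,0],"turn":[0,0,-0.12],"claw":0.015},{"dp":[-0.006,-0.08,0],"turn":[0,0,-0.24],"claw":0.015},{"dp":[-0.01,-0.12,0],"turn":[0,0,-0.34],"claw":0.015},{"dp":[-0.013,-0.1464,0],"turn":[0,0,-0.34],"claw":0.015},{"dp":[-0.013,-0.1464,0],"turn":[0,0,-0.34],"claw":0.015},{"dp":[-0.013,-0.1464,-0.02],"turn":[0,0,-0.34],"claw":0.015},{"dp":[-0.013,-0.1464,-0.045],"turn":[0,0,-0.34],"claw":0.015}]'
python3 -c "
from h import *
s=get('side'); crop(s,(230,110,380,240),4,'s18'); o=ctrl.get_obs(); print(o['ee_pos'],o['orientation'],o['width'])"
```

```text
t: 31.05
ee_pos: [509.2, -193.1, 299.7]
orientation: [-2.045, -2.385, -0.0]
ft_force: [0.1, -0.2, -1.5]
width: 24.5
t: 31.75
ee_pos: [497.3, -337.7, 255.1]
orientation: [2.412, 2.01, 0.001]
ft_force: [0.2, 0.0, -1.2]
width: 24.8
[ 495.05236976 -335.89536721  249.99752903] [-2.40897628e+00 -2.00766940e+00  1.79218112e-03] 25.04110365458863
```

View pics/s18.png

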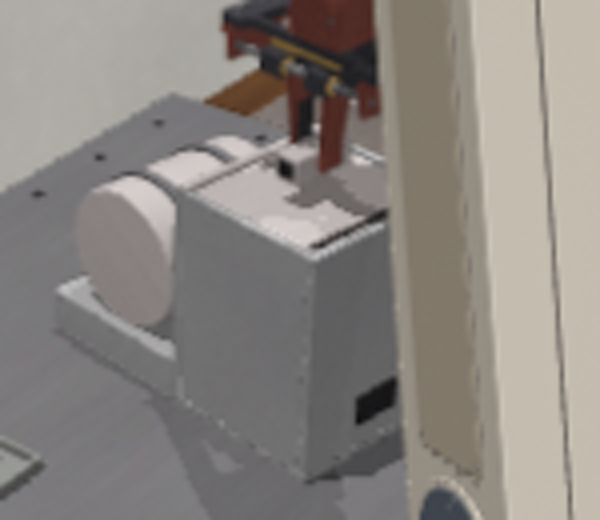

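Spacer held squarely above the mouth. Pushing down from a commanded 254.7 to 162, then releasing.

```bash
python3 -m pendant '[{"dp":[0,0,-0.02],"turn":[0,0,0],"claw":0.015},{"dp":[0,0,-0.04],"turn":[0,0,0],"claw":0.015},{"dp":[0,0,-0.06],"turn":[0,0,0],"claw":0.015},{"dp":[0,0,-0.08],"turn":[0,0,0],"claw":0.015},{"dp":[0,0,-0.092],"turn":[0,0,0],"claw":0.015},{"dp":[0,0,-0.092],"turn":[0,0,0],"claw":0.015},{"dp":[0,0,-0.092],"turn":[0,0,0],"claw":0.015}]'
python3 -m pendant '[{"dp":[0,0,0],"turn":[0,0,0],"claw":0.04},{"dp":[0,0,0],"turn":[0,0,0],"claw":0.04},{"dp":[0,0,0],"turn":[0,0,0],"claw":0.04},{"dp":[0,0,0],"turn":[0,0,0],"claw":0.04},{"dp":[0,0,0],"turn":[0,0,0],"claw":0.04},{"dp":[0,0,0],"turn":[0,0,0],"claw":0.04}]'
python3 -m pendant '[{"dp":[0,0,0.02],"turn":[0,0,0],"claw":0.04},{"dp":[0,0,0.045],"turn":[0,0,0],"claw":0.04},{"dp":[0,0,0.07],"turn":[0,0,0],"claw":0.04},{"dp":[0,0,0.1],"turn":[0,0,0],"claw":0.04},{"dp":[0,0,0.137],"turn":[0,0,0],"claw":0.04},{"dp":[0,0.03,0.137],"turn":[0,0,0],"claw":0.05},{"dp":[0,0.07,0.137],"turn":[0,0,0],"claw":0.05},{"dp":[0,0.11,0.137],"turn":[0,0,0],"claw":0.05}]'
python3 -m pendant '[{"dp":[0,0.03,0],"turn":[0,0,-0.12],"claw":0.05},{"dp":[0,0.06,0],"turn":[0,0,-0.25],"claw":0.05},{"dp":[0,0.06,0],"turn":[0,0,-0.25],"claw":0.05},{"dp":[0,0.06,0],"turn":[0,0,-0.25],"claw":0.05}]'
python3 - <<'E'
from h import *
d=get("top","t19"); s=get("side","s19"); o=ctrl.get_obs(); print(o["ee_pos"],o["orientation"],o["ft_force"],o["width"]); spacers(d)
E
```

```text
t: 32.5
ee_pos: [495.8, -336.9, 163.0]
orientation: [-2.41, -2.01, 0.002]
ft_force: [-5.7, 1.5, 2.8]
width: 24.4
t: 33.1
ee_pos: [494.5, -336.2, 162.5]
orientation: [-2.409, -2.008, 0.004]
ft_force: [-9.5, 1.9, 2.3]
width: 39.6
t: 33.9
ee_pos: [496.9, -226.4, 300.8]
orientation: [2.414, 2.009, 0.002]
ft_force: [-0.3, 0.0, 0.3]
width: 49.7
t: 34.3
ee_pos: [497.1, -167.3, 300.5]
orientation: [2.641, 1.699, 0.001]
ft_force: [-0.3, -0.6, -0.5]
width: 50.1
[ 497.13555142 -168.48842251  300.13542345] [2.64337515e+00 1.69626642e+00 6.19475756e-04] [-0.25868482  0.42048809 -0.22226598] 50.178747682928716
25 []
40 []
```

View pics/t19.png

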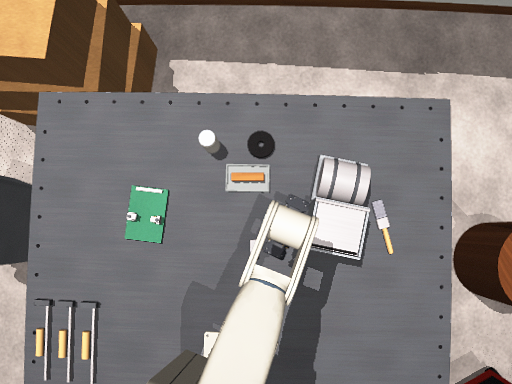

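View pics/s19.png

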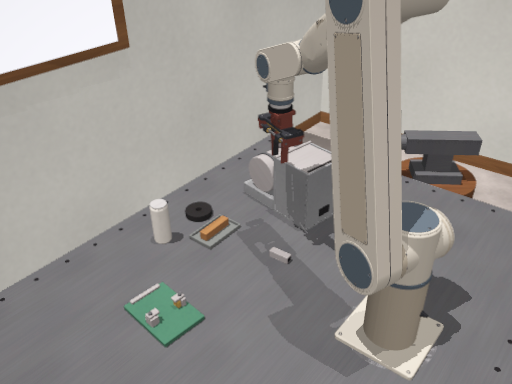

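```bash
python3 -m pendant '[{"dp":[-0.01,0.015,0],"turn":[0,0,-0.14],"claw":0.05},{"dp":[-0.02,0.03,0],"turn":[0,0,-0.28],"claw":0.05},{"dp":[-0.03,0.045,-0.02],"turn":[0,0,-0.42],"claw":0.05},{"dp":[-0.04,0.06,-0.05],"turn":[0,0,-0.56],"claw":0.05},{"dp":[-0.055,0.075,-0.08],"turn":[0,0,-0.7],"claw":0.05},{"dp":[-0.07,0.09,-0.11],"turn":[0,0,-0.84],"claw":0.05},{"dp":[-0.08,0.1,-0.14],"turn":[0,0,-0.98],"claw":0.05},{"dp":[-0.0815,0.1043,-0.17],"turn":[0,0,-1.114],"claw":0.05}]'
python3 -m pendant '[{"dp":[0,0,-0.02],"turn":[0,0,0],"claw":0.05},{"dp":[0,0,-0.03],"turn":[0,0,0],"claw":0.05},{"dp":[0,0,-0.03],"turn":[0,0,0],"claw":0.05},{"dp":[0,0,-0.03],"turn":[0,0,0],"claw":0.05}]'
python3 - <<'E'
from h import *
d=get("top","t20"); s=get("side"); crop(s,(220,190,340,290),6,"s20"); o=ctrl.get_obs(); print(o["ee_pos"],o["orientation"],o["ft_force"],o["width"]); spacers(d)
print((proj(s,[[415.4,-63.7,25]])-[220,190])*6)
E
```

```text
t: 35.2
ee_pos: [414.4, -63.9, 128.7]
orientation: [-3.141, -0.031, 0.0]
ft_force: [0.6, -0.0, 0.1]
width: 49.8
t: 35.6
ee_pos: [416.1, -64.3, 100.1]
orientation: [3.141, 0.039, 0.001]
ft_force: [-0.2, -0.8, 0.6]
width: 50.0
[416.34173869 -64.13038719 100.59314926] [3.14096637e+00 3.95369382e-02 3.07180960e-03] [0.4451578  0.36031878 0.3266226 ] 49.75627930275616
25 []
40 []
[[357.87430545 370.12081582]]
```

View pics/s20.png

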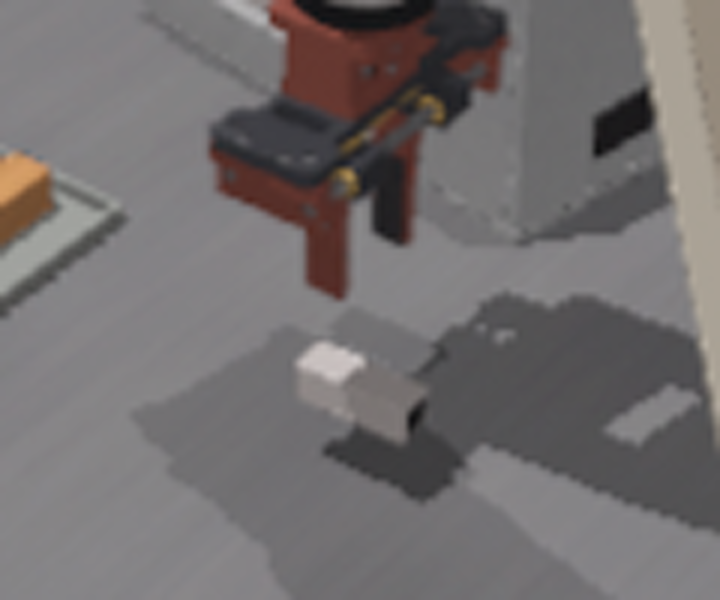

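View pics/t20.png

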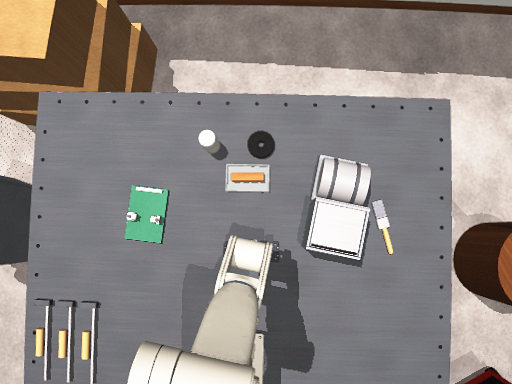

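```bash
python3 -m pendant '[{"dp":[0,0,-0.025],"turn":[0,0,0],"claw":0.05},{"dp":[0,0,-0.05],"turn":[0,0,0],"claw":0.05},{"dp":[0,0,-0.075],"turn":[0,0,0],"claw":0.05},{"dp":[0,0,-0.088],"turn":[0,0,0],"claw":0.05},{"dp":[0,0,-0.094],"turn":[0,0,0],"claw":0.05},{"dp":[0,0,-0.094],"turn":[0,0,0],"claw":0.05},{"dp":[0,0,-0.094],"turn":[0,0,0],"claw":0.015},{"dp":[0,0,-0.094],"turn":[0,0,0],"claw":0.015}]'
python3 -m pendant '[{"dp":[0,0,0],"turn":[0,0,0],"claw":0.015},{"dp":[0,0,0],"turn":[0,0,0],"claw":0.015},{"dp":[0,0,0.02],"turn":[0,0,0],"claw":0.015},{"dp":[0,0,0.05],"turn":[0,0,0],"claw":0.015},{"dp":[0,0,0.09],"turn":[0,0,0],"claw":0.015},{"dp":[0,0,0.13],"turn":[0,0,0],"claw":0.015},{"dp":[0,0,0.17],"turn":[0,0,0],"claw":0.015},{"dp":[0,0,0.21],"turn":[0,0,0],"claw":0.015}]'
```

```text
t: 36.5
ee_pos: [416.1, -63.9, 6.5]
orientation: [3.141, 0.04, 0.003]
ft_force: [0.1, 0.4, 0.1]
width: 37.4
t: 37.3
ee_pos: [414.7, -63.5, 217.4]
orientation: [-3.141, -0.04, 0.0]
ft_force: [0.3, -1.4, -2.3]
width: 25.2
```

```bash
python3 -m pendant '[{"dp":[0.005,0,0.03],"turn":[0,0,0.12],"claw":0.015},{"dp":[0.012,-0.02,0.06],"turn":[0,0,0.25],"claw":0.015},{"dp":[0.02,-0.05,0.084],"turn":[0,0,0.38],"claw":0.015},{"dp":[0.03,-0.08,0.084],"turn":[0,0,0.51],"claw":0.015},{"dp":[0.04,-0.11,0.084],"turn":[0,0,0.64],"claw":0.015},{"dp":[0.05,-0.14,0.084],"turn":[0,0,0.77],"claw":0.015},{"dp":[0.055,-0.165,0.084],"turn":[0,0,0.9],"claw":0.015},{"dp":[0.06,-0.19,0.084],"turn":[0,0,1.03],"claw":0.015}]'
python3 -m pendant '[{"dp":[0.008,-0.03,0],"turn":[0,0,0.12],"claw":0.015},{"dp":[0.016,-0.06,0],"turn":[0,0,0.24],"claw":0.015},{"dp":[0.0215,-0.0843,0],"turn":[0,0,0.334],"claw":0.015},{"dp":[0.0215,-0.0843,0],"turn":[0,0,0.334],"claw":0.015},{"dp":[0.0215,-0.0843,-0.02],"turn":[0,0,0.334],"claw":0.015},{"dp":[0.0215,-0.0843,-0.045],"turn":[0,0,0.334],"claw":0.015}]'
python3 -c "
from h import *
s=get('side'); crop(s,(230,110,380,240),4,'s21'); o=ctrl.get_obs(); print(o['ee_pos'],o['orientation'],o['width'])"
```

```text
t: 38.1
ee_pos: [475.1, -254.6, 299.4]
orientation: [-2.71, -1.588, 0.001]
ft_force: [0.0, -0.3, -1.3]
width: 24.9
t: 38.7
ee_pos: [497.0, -337.7, 255.0]
orientation: [2.414, 2.008, 0.001]
ft_force: [-0.6, 0.5, -0.9]
width: 24.5
[ 494.67750155 -335.98254948  249.89213425] [-2.41056881e+00 -2.00528291e+00  2.18247753e-03] 24.784649100290757
```

View pics/s21.png

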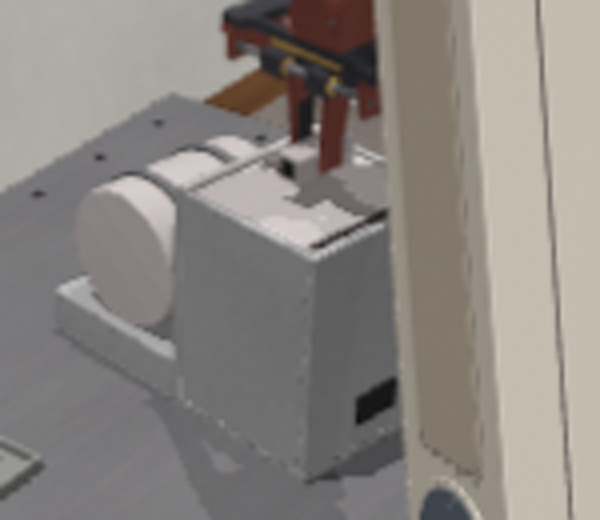

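```bash
python3 -m pendant '[{"dp":[0,0,-0.02],"turn":[0,0,0],"claw":0.015},{"dp":[0,0,-0.04],"turn":[0,0,0],"claw":0.015},{"dp":[0,0,-0.06],"turn":[0,0,0],"claw":0.015},{"dp":[0,0,-0.08],"turn":[0,0,0],"claw":0.015},{"dp":[0,0,-0.092],"turn":[0,0,0],"claw":0.015},{"dp":[0,0,-0.092],"turn":[0,0,0],"claw":0.015},{"dp":[0,0,-0.092],"turn":[0,0,0],"claw":0.015}]'
python3 -m pendant '[{"dp":[0,0,0],"turn":[0,0,0],"claw":0.04},{"dp":[0,0,0],"turn":[0,0,0],"claw":0.04},{"dp":[0,0,0],"turn":[0,0,0],"claw":0.04},{"dp":[0,0,0],"turn":[0,0,0],"claw":0.04},{"dp":[0,0,0],"turn":[0,0,0],"claw":0.04},{"dp":[0,0,0],"turn":[0,0,0],"claw":0.04}]'
python3 -m pendant '[{"dp":[0,0,0.02],"turn":[0,0,0],"claw":0.04},{"dp":[0,0,0.045],"turn":[0,0,0],"claw":0.04},{"dp":[0,0,0.07],"turn":[0,0,0],"claw":0.04},{"dp":[0,0,0.1],"turn":[0,0,0],"claw":0.04},{"dp":[0,0,0.137],"turn":[0,0,0],"claw":0.04},{"dp":[0,0.03,0.137],"turn":[0,0,0],"claw":0.05},{"dp":[0,0.07,0.137],"turn":[0,0,0],"claw":0.05},{"dp":[0,0.11,0.137],"turn":[0,0,0],"claw":0.05}]'
python3 -m pendant '[{"dp":[0,0.045,0],"turn":[0,0,0],"claw":0.05},{"dp":[0,0.09,0],"turn":[0,0,0],"claw":0.05},{"dp":[0,0.135,0],"turn":[0,0,0],"claw":0.05},{"dp":[0,0.18,0],"turn":[0,0,0],"claw":0.05},{"dp":[0,0.225,0],"turn":[0,0,0],"claw":0.05},{"dp":[0,0.25,0],"turn":[0,0,0],"claw":0.05},{"dp":[0,0.25,0],"turn":[0,0,0],"claw":0.05},{"dp":[0,0.25,0],"turn":[0,0,0],"claw":0.05}]'
python3 - <<'E'
from h import *
d=get("top","t22"); s=get("side","s22"); crop(s,(110,110,390,340),2.8,"s22b"); o=ctrl.get_obs(); print(o["ee_pos"],o["ft_force"],o["width"]); spacers(d)
p=d["pixels"]; hsv=cv2.cvtColor(p,cv2.COLOR_BGR2HSV);H,S,V=[hsv[...,i].astype(int) for i in range(3)]
m=np.zeros(H.shape,bool); m[160:200,220:280]=1
print("block",rects(d,(H>8)&(H<22)&(S>130)&(V>120)&m,35,30))
E
```

```text
t: 39.45
ee_pos: [495.4, -337.0, 162.9]
orientation: [-2.412, -2.009, 0.003]
ft_force: [-7.0, -0.2, 2.1]
width: 24.7
t: 40.05
ee_pos: [494.1, -336.3, 162.5]
orientation: [-2.41, -2.007, 0.004]
ft_force: [-8.2, 0.9, 0.6]
width: 40.0
t: 40.85
ee_pos: [496.6, -226.6, 300.8]
orientation: [2.415, 2.008, 0.001]
ft_force: [0.8, 0.1, -0.1]
width: 49.8
t: 41.65
ee_pos: [496.7, 22.4, 300.2]
orientation: [2.412, 2.012, 0.001]
ft_force: [0.3, 0.3, -0.2]
width: 50.1
[496.76635289  21.32163425 299.95976915] [0.89305709 0.5265539  0.31463693] 49.8714228572543
25 []
40 []
block [(array([248., 176.]), 678.1, -35.0, 113.3, 25.7, -88.6)]
```

View pics/t22.png

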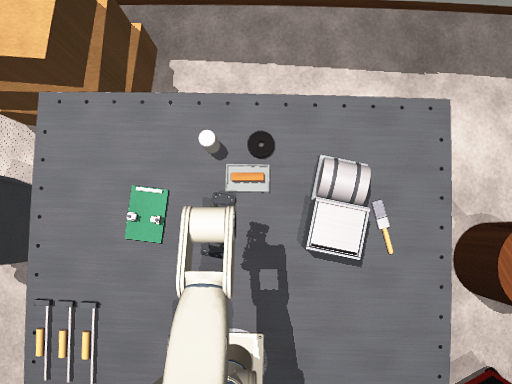

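View pics/s22b.png

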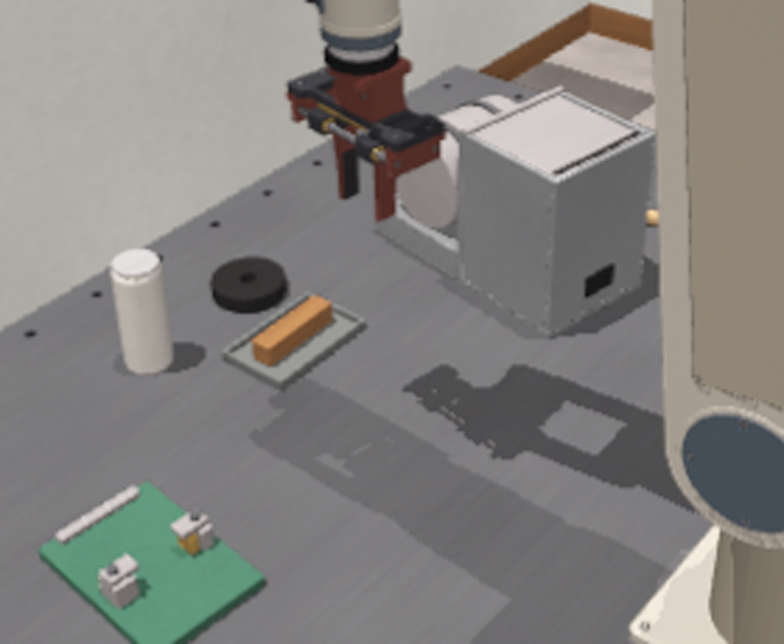

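```bash
python3 -c "
from workcell import ctrl
print(ctrl.close_job())"
```

```text
the job is handed in; nothing more can be done
None
```

The job is handed in at about 42 s of the 210 s allowed; no verdict was reported. Everything I could check looked right.

- **Jammed spacer:** I pushed it along the channel with the knocking block, at about 10 to 12 N, to roughly x = 44 mm in the jig. Then I gripped it, lifted it out and pushed it in past the flap.
- **Loose spacers:** three were on the table, and all three went in the same way.
- **Block:** it is back flat in its tray. I measured its centre at about (678, -35) mm, against a tray centre of about (677, -33) mm.

**Last checks:** the final pictures from both cameras show no spacers on the table, in the jig or on top of the hopper. The flap is level with the rim, and the can, discs and brush looked unmoved. The gripper is empty and clear of everything, with force readings near zero.

**Not checked:** I could not see inside the hopper. That the spacers are resting in it is inferred from the releases and the shut flap. I saw no grip slip and no spacer knocked aside during the run.

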